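Draw the tight lid off the drill tin

ROBOT

A 6-joint arm with a two-finger parallel gripper is mounted at the origin on a cart in front of the work surface, level with it; the furniture and walls round the work are solid. World frame = base frame: x ahead of the robot, y to its left, z up, the work surface at z = 0. Lengths are in m, angles in rad, forces in N, time in s.
With the tool pointing down it reaches from about 0.35 to 0.775 m from the base axis. Payload 7.3 kg.
Tool frame: the origin (TCP) lies midway between the tips of the shut fingers; the grasp point (between the pads) lies 19 mm behind it; z points along the fingers, y is the line along which they close (so a half turn about z gives the same grasp; the last joint's range is limited). The gripper opens to 92 mm and grips with 3 to 60 N. Pads are 19 mm wide; open, the fingers measure 130 mm over their backs; the gripper's body (75 mm by 190 mm) begins 47 mm behind the grasp point.
Start: joints at [1.175, 0.342, 1.524, -0, 1.275, -0.146], TCP at [0.13, 0.509, 0.227] pointing down, gripper open.
Joint ranges: [-2.53, 2.53], [-0.77, 2.02], [0.04, 2.7], [-1, 4.14], [0.28, 2.66], [-3.11, 3.11]. Speed limits (rad/s): [2.57, 2.57, 3.14, 3.14, 3.14, 3.14].

INTERFACE

Orientations are given as [roll, pitch, yaw] about the fixed x, y, z axes, in that order (R = Rz(yaw) Ry(pitch) Rx(roll)).
In Python, from cell import robot, read_camera, camera_params, nets gives the robot as it stands. The module is installed in compiled form; this text tells all that it offers.
- The arm moves only by the tool step_arm, never from a script. Its argument "steps" is a list of rows, each an object of numbers: "x", "y", "z": the shift along the tool's x, y, z as a fraction of full scale; "rx", "ry", "rz": the turn, a rotation vector about the tool's x, y, z as a fraction of full scale; "claw": the opening, from -1 (shut) to 1 (fully open). In form: [{"x": .., "y": .., "z": .., "rx": .., "ry": .., "rz": .., "claw": ..}, ...]. A call has 1 to 12 rows; each row is the pose to reach, as a shift and turn from the pose commanded when the call began, along the tool's axes at that moment; what a row does not reach only later rows make up. Full scale, the value 1, is 750 mm for a shift and pi/4 rad for a turn. A row lasts 1/12 s, in which the tool goes at most 41.7 mm and 7.16 degrees, less where a joint would pass 70% of its speed; a pose out of reach is approached as far as the arm can. A call with a number of a shift or a turn outside -1 to 1 is refused whole. A call with a gripper value outside its range is refused whole. The fingers move at their own pace and stop on an object; "squeeze" is the grip in N (left out, the last holds). Time passes only in rows, so rows that repeat a pose let the fingers close. It gives the time, the measured TCP pose, the force, the opening and the grip force at its end, in the units of the state.
- robot.observe(): the state, without advancing time (a new reading comes with each control period).
- read_camera(name): name is "scene" or "top" or "wrist"; returns (picture, depth): 420x560x3 uint8, blue, green, red; 420x560 float32, m along the optical axis (not along the pixel's ray), 0 where there is no reading.
- camera_params(name): a dict with "fx", "fy", "cx", "cy" (pixels), "R" (3x3) and "t" (3): a world point X has camera coordinates R X + t; the wrist camera has in their place "hand_eye" (4x4, takes a point from camera to tool coordinates, whose origin is the TCP and whose axes are the flange's). Camera axes: x right, y down, z forward; pixel columns grow to the right and rows downward; lengths in m; the calibration is good to about 2 mm. The wrist camera is an equidistant fisheye: a pixel r from the principal point sees the ray r / f radians off the axis. A picture is of the moment at which its call begins: read the wrist's pose just before it. camera_params takes no time and is no camera call.
- robot.hand_in(): hands the job in; it is judged then, once.
Trained networks look in the newest picture that a camera, given by its name, has taken for a name from the list of things; names that differ only in an ending like _2 or _b are one class to them, and where a whole thing is asked for, a point or a joint stands for the part that bears it (a point fixed in the world has none). Each returns a list of dicts, best first, with "conf" (0 to 1); they miss things now and then, are a little off and sometimes report something else, mostly with a low value. They report only what shows in the picture. A call takes as long as a camera call.
- nets.masks_of(camera, query): "region" (420x560 bool, what is visible of it) and "box" ([left, top, right, bottom] in pixels, round what is visible of it).
- nets.landmark_of(camera, query): "pixel" ([row, column] in pixels: a listed point, or the origin of a listed thing).
The state is a dict: "time": time; "qpos": joint angles; "qvel": joint speeds; "joint_efforts": joint torques, N m; "tool_pos": TCP position; "tool_rot": TCP orientation; "contact_force": force on the tool from outside, world axes, zero at the start; "torque": the same for the moment, N m; "opening": finger opening in m; "grip_force": force on a finger pad.
Only numpy, scipy, OpenCV 4.12 (cv2) and the standard library are available. Lean on these libraries where they do the work, as an engineer would, in place of code of your own. Each camera call takes 0.05 s, during which the arm holds its last target. There are 200 camera calls.

TASK

Take the drill tin by its upright end grip (not by its lid) and slide its foot fully home under the hold-down rails, up to the stop, with the lid still on. Then, with the rails holding the foot down, take the lid and draw it straight up off the tin, and set it down, without dropping it, upright with its open side down near the middle of the rubber mat on which the tin stood. Leave the tin home in the rails and the other things on the bench where they are.

Things in the scene. Friction and masses are not known exactly. Their poses are not given: they have to be found in the camera images.
- tin: Drill tin (0.4 kg) without lid: steel foot plate 80 wide (y), 6 thick, x = -100 to +46; on it a grey block 68 (x) x 44 (y), top at z = 66, hidden in the lid at the start; at the rear end an upright steel grip plate. Origin: under the middle of the block, on the foot's underside; z up, x along the foot, away from the grip. It stands on the rubber mat.
- tin_grip (a point): Where to take the tin: upper part of the upright grip plate, at x = -88, z = 74 of the tin, axes as the tin's. The plate is 12 thick along x, 50 wide along y and its top is at z = 94; between it and the lid (top at z = 86) there are 44 mm free.
- tin_lid: The lid: aluminium box, open below, 76 (x) x 52 (y) x 80 high, 0.09 kg. Origin: centre of its open lower edge; z up, axes as the tin's at the start. It rests on the foot (origin at z = 6 of the tin), overlaps the block by 60 mm, with 1 mm play, and is clear of it at z = 66.
- lid_top (a point): Centre of the lid's top, 80 above its open edge. Two springs in the block grip the lid inside: drawing it off takes about 10 to 14 N for the first 40 mm or so, more than the tin weighs: unheld, the tin comes up with it.
- rails: Dark steel hold-down fixed to the bench, no bottom plate: two parallel rails, x = -60 to 60, 15 high, inner faces 85 apart; their lips leave 64 between them, underside 8.5 above the worktop; a stop across the far end, face at x = +46. The tin's foot slides on the worktop under the lips, from the open end (-x) in direction +x. Same pose as rails_home.
- rails_home (a point): On the worktop, the place of the tin's origin when the tin is fully home against the stop; +x is the direction in which the tin is slid in (the tin's x is then parallel to it).
- rails_mouth (a point): Open end of the rails, on the worktop, at x = -98 of the rails. From x = -58 back to here the rails splay out to about 120 apart, and from x = -49 to -71 the lips turn up, to ease the foot in. Nothing of the rails is higher than 25.
- mat_centre (a point): Centre of the top of the black rubber mat, 150 (x) x 100 (y) x 3 thick, fixed flat on the worktop to the right of the rails; at the start the tin stands on it.
- file_box: Tall blue file box, fixed, to be kept clear of: 235 high, with its open lid standing higher behind; it fills x = 0.48 to 0.83, y = 0.00 to 0.30 of the world, left of the rails. Swing in front of it. Also keep clear of the grey bin, 300 high (x = 0.57 to 0.88, y = -0.64 to -0.28), and the blue vice, 130 high (x = 0.28 to 0.48, y = -0.54 to -0.41).
- by_oil_filter: Bystander, to be left alone: blue and white oil filter, upright cylinder 72 x 94 high (mm); origin at the centre of its underside.
- by_bolt_jar: Bystander, to be left alone: glass jar of bolts with tin lid, 60 x 90 high (mm); origin at the centre of its underside.
- by_tape_roll: Bystander, to be left alone: roll of black tape lying flat, 62 x 19 high (mm); origin at the centre of its underside.
- by_screwdriver_red: Bystander, to be left alone: red-handled screwdriver, 214 long, lying (mm); origin at the centre of its underside.
- by_spanner_1: Bystander, to be left alone: spanner, 196 long, lying (mm); origin at the centre of its underside.
- by_spanner_2: Bystander, to be left alone: spanner, 162 long, lying (mm); origin at the centre of its underside.
- by_spark_plug_1: Bystander, to be left alone: spark plug lying, 69 long (mm); origin at the centre of its underside.
- by_bearing: Bystander, to be left alone: ball bearing lying flat, 52 x 15 high (mm); origin at the centre of its underside.

How it is judged:
By the outcome, as a careful person would: the job done as asked, in the order asked, and still so for the second after the job is handed in, with the robot touching nothing.
It also fails if it takes over 64 s, if anything falls off the work surface, if the arm or the gripper's body presses on something with over 40 N, if the wrist force passes 120 N, or if a joint passes its speed limit or range.

## Working session

There is one attempt and no reset: what is moved stays moved. The work goes in short steps, Python scripts to look and compute and a tool call to move; the robot and the scene stay as the last step left them, time stands still between calls to the robot, and variables do not carry over. Pictures are saved under pics/ and viewed, at most 14 in all, crops included, and the job is handed in when it is done.

Besides the shell and the picture viewer there is one more tool, called after ">>>" as name(argument=value, ...), one argument or row to a line, values as JSON. step_arm: Moves the arm, as the interface text tells. Its arguments: {"type":"object","properties":{"steps":{"type":"array","items":{"type":"object","properties":{"x":{"type":"number","minimum":-1,"maximum":1},"y":{"type":"number","minimum":-1,"maximum":1},"z":{"type":"number","minimum":-1,"maximum":1},"rx":{"type":"number","minimum":-1,"maximum":1},"ry":{"type":"number","minimum":-1,"maximum":1},"rz":{"type":"number","minimum":-1,"maximum":1},"claw":{"type":"number"}}}},"squeeze":{"type":"number"}},"required":["steps"]}

```bash
mkdir -p pics
python3 - <<'E'
from cell import robot, read_camera, camera_params, nets
import cv2,numpy as np
print(robot.observe())
ims=[]
for c in("top","scene"):
    p,d=read_camera(c); ims.append(p); np.save(f"{c}_d.npy",d); np.save(f"{c}.npy",p)
    cp=camera_params(c); print(c,{k:np.round(v,4).tolist() for k,v in cp.items()})
    R,t=np.array(cp["R"]),np.array(cp["t"])
    for q in("tin_grip","lid_top","rails_home","rails_mouth","mat_centre","tin"):
        for r in nets.landmark_of(c,q)[:2]:
            v,u=r["pixel"]; z=d[int(round(v)),int(round(u))]
            X=R.T@(np.array([(u-cp["cx"])/cp["fx"]*z,(v-cp["cy"])/cp["fy"]*z,z])-t)
            print(c,q,round(r["conf"],2),np.round([v,u],1),np.round(X,4))
    cv2.imwrite(f"pics/{c}0.png",cv2.resize(p,(784,588)))
E
```

```text
{'time': 0.0, 'qpos': array([ 1.17500834e+00,  3.42710156e-01,  1.52503891e+00,  4.20720241e-06,
        1.27539500e+00, -1.46039347e-01]), 'qvel': array([-1.50641287e-03, -1.47622171e-04, -9.56710704e-04,  3.98153197e-04,
       -8.07674691e-05,  1.33752421e-03]), 'joint_efforts': array([ 2.13301231e-03, -4.31249821e+01, -2.44223750e+01,  7.18952995e-02,
        5.58874710e-02, -1.19446186e-04]), 'tool_pos': array([0.12959409, 0.50832391, 0.22604385]), 'tool_rot': array([-3.14005835e+00, -2.29742334e-04,  2.89184261e+00]), 'contact_force': array([-0.32524036,  0.13902033, -0.03584625]), 'torque': array([-0.02976162,  0.00137111, -0.02267294]), 'grip_force': 0.0, 'opening': 0.09177759859475383}
top {'fx': 432.4651, 'fy': 432.4651, 'cx': 279.9392, 'cy': 210.6949, 'R': [[0.0176, -0.9994, 0.0287], [-0.9964, -0.0199, -0.0828], [0.0833, -0.0271, -0.9962]], 't': [-0.0245, 0.5104, 1.3023]}
top tin_grip 0.92 [252.  381.1] [ 0.3908 -0.3075  0.0936]
top lid_top 0.62 [222.  368.3] [ 0.4772 -0.271   0.0902]
top lid_top 0.59 [234.7 194.9] [0.4309 0.2294 0.0942]
top rails_home 0.82 [172.8 309. ] [
[... 213 characters left out ...]
71 [223.1 369.6] [ 0.4742 -0.2756  0.0869]
scene {'fx': 409.782, 'fy': 409.782, 'cx': 283.5296, 'cy': 214.7006, 'R': [[-0.8229, -0.5679, 0.0184], [-0.4316, 0.6038, -0.6701], [0.3694, -0.5594, -0.742]], 't': [0.4158, 0.282, 0.9689]}
scene tin_grip 0.66 [169.1 375.9] [ 0.3882 -0.3103  0.0932]
scene tin_grip 0.57 [275.3 281.3] [0.422  0.1318 0.0427]
scene lid_top 0.88 [162.9 343.6] [ 0.4819 -0.2832  0.089 ]
scene rails_home 0.33 [184.9 341.9] [ 0.4661 -0.2609  0.0233]
scene mat_centre 0.74 [186.4 341.2] [ 0.465  -0.2548  0.0222]
scene mat_centre 0.61 [168.4 285.7] [ 0.6567 -0.2314  0.0137]
scene tin 0.76 [186.7 342.1] [ 0.4655 -0.2636  0.0137]
scene tin 0.45 [259.1 300.3] [0.4192 0.0473 0.0181]
```

View pics/top0.png

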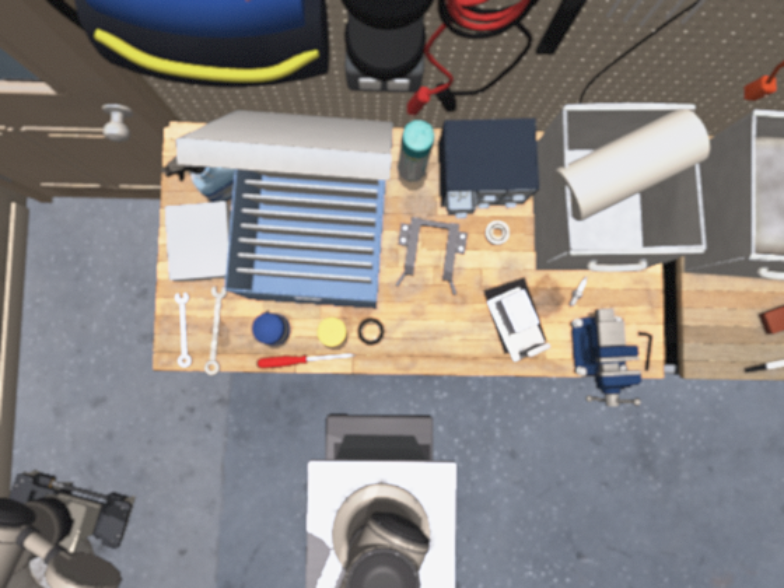

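View pics/scene0.png

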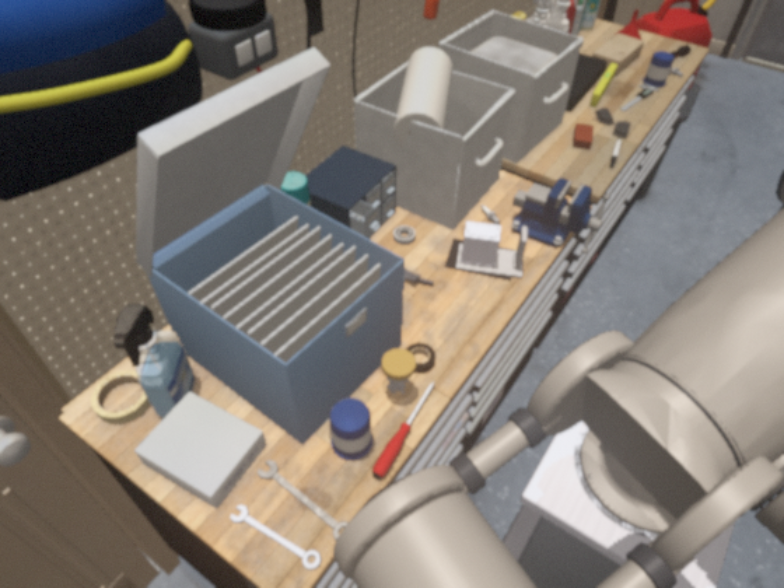

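The top view shows the tin near (515,325), its grip end towards the robot. The rails are at (432,250), open towards the robot, with the bearing beyond them at (498,232) and the tape at (371,331). The scene view agrees.

```bash
cat > h.py <<'E'
from cell import robot, read_camera, camera_params, nets
import cv2,numpy as np
from scipy.spatial.transform import Rotation as Ro
def tool():
    o=robot.observe(); return np.array(o["tool_pos"]),Ro.from_euler("xyz",o["tool_rot"]),o
def cloud(c,d=None):
    """world points HxWx3 of a camera's depth"""
    p0,R0,_=tool()
    if d is None: p,d=read_camera(c)
    else: p=None
    cp=camera_params(c); v,u=np.mgrid[:420,:560]
    a,b=(u-cp["cx"])/cp["fx"],(v-cp["cy"])/cp["fy"]
    if c=="wrist":
        r=np.hypot(a,b)+1e-9; k=np.tan(np.minimum(r,1.5))/r
        C=np.dstack([a*k*d,b*k*d,d]); H=np.array(cp["hand_eye"])
        W=R0.apply((C.reshape(-1,3)@H[:3,:3].T+H[:3,3])).reshape(C.shape)+p0
        W[r>1.3]=np.nan
    else:
        W=(np.dstack([a*d,b*d,d])-np.array(cp["t"]))@np.array(cp["R"])
    W[d<=0]=np.nan
    return p,W
def go(pos,yaw=None,rpy=None,base=None):
    """row values to reach world pose from the present (or base) pose"""
    p,R,_=tool() if base is None else base
    s=R.inv().apply(np.array(pos)-p)/0.75
    T=Ro.from_euler("xyz",rpy if rpy is not None else [np.pi,0,yaw])
    r=(R.inv()*T).as_rotvec()/(np.pi/4)
    print("to",np.round(pos,4),"xyz",np.round(s,4),"r",np.round(r,4))
def rect(P):
    (c,wh,a)=cv2.minAreaRect((P[:,:2]*1000).astype(np.float32)); return np.round(c,1),np.round(wh,1),round(a,1)
E
python3 - <<'E'
from h import *
_,W=cloud("top",np.load("top_d.npy"))
X,Y,Z=W[...,0],W[...,1],W[...,2]
def sel(x0,x1,y0,y1,z0,z1): return W[(X>x0)&(X<x1)&(Y>y0)&(Y<y1)&(Z>z0)&(Z<z1)]
t=sel(.34,.56,-.36,-.18,.07,.11); print("tin tops",len(t),rect(t),np.percentile(t[:,2],[5,50,95]))
g=t[(np.abs(t[:,2]-.097)<.004)&(t[:,0]<.42)]
from scipy.ndimage import label
m=(X>.34)&(X<.56)&(Y>-.36)&(Y<-.18)&(Z>.07); L,n=label(m)
for i in range(1,n+1):
    q=W[L==i]
    if len(q)>15: print(i,len(q),q.mean(0).round(4),rect(q))
r=sel(.5,.75,-.2,-.02,.008,.03); print("rails",len(r),rect(r))
tp=sel(.38,.47,-.03,.09,.008,.03); print("tape",len(tp),tp.min(0).round(3),tp.max(0).round(3))
q1=robot.observe()["qpos"]
b=tool()
for p,y in (((.13,.508,.30),2.89),((.28,.38,.30),2.6),((.38,.15,.30),2.3),((.40,-.05,.30),2.1),((.40,-.2,.30),1.97)): go(p,y,base=b)
E
```

```text
tin tops 577 (array([ 452.8, -290.4]), array([132.3,  53.3]), 24.8) [0.07968486 0.08827471 0.0958806 ]
1 489 [ 0.4779 -0.277   0.0874] (array([ 478.4, -278.6]), array([76. , 53.3]), 24.8)
2 88 [ 0.3986 -0.3133  0.0924] (array([ 398.6, -315.4]), array([12.8, 49.4]), 25.6)
rails 744 (array([622.1, -98.9]), array([152.9, 251.7]), 77.7)
tape 210 [0.38  0.005 0.008] [0.464 0.086 0.027]
to [0.13  0.508 0.3  ] xyz [-0.0005 -0.0009 -0.0977] r [0.0002 0.     0.0023]
to [0.28 0.38 0.3 ] xyz [-0.2365 -0.1168 -0.0977] r [ 2.000e-04 -0.000e+00  3.715e-01]
to [0.38 0.15 0.3 ] xyz [-0.4415 -0.381  -0.0977] r [ 2.000e-04 -0.000e+00  7.535e-01]
to [ 0.4  -0.05  0.3 ] xyz [-0.5333 -0.6328 -0.0977] r [ 2.0000e-04 -0.0000e+00  1.0081e+00]
to [ 0.4 -0.2  0.3] xyz [-0.5827 -0.8266 -0.0978] r [ 2.0000e-04 -1.0000e-04  1.1737e+00]
```

>>> step_arm(
  steps=[
    {"z":-0.1,"claw":1},
    {"z":-0.1,"x":-0.03,"y":-0.015},
    {"x":-0.237,"y":-0.117,"z":-0.1,"rz":0.37},
    {"x":-0.237,"y":-0.117,"z":-0.1,"rz":0.37},
    {"x":-0.237,"y":-0.117,"z":-0.1,"rz":0.37},
    {"x":-0.237,"y":-0.117,"z":-0.1,"rz":0.37},
    {"x":-0.4415,"y":-0.381,"z":-0.1,"rz":0.75},
    {"x":-0.4415,"y":-0.381,"z":-0.1,"rz":0.75},
    {"x":-0.4415,"y":-0.381,"z":-0.1,"rz":0.75},
    {"x":-0.4415,"y":-0.381,"z":-0.1,"rz":0.75},
    {"x":-0.4415,"y":-0.381,"z":-0.1,"rz":0.75},
    {"x":-0.4415,"y":-0.381,"z":-0.1,"rz":0.75},
  ],
)

```text
$.steps[0]: bad value
```

Run:
```python
from h import *
p,R,o=tool(); print(p,o["tool_rot"],o["qpos"].round(3))
for q in ((.40,-.05,.30),(.41,-.23,.30)): go(q,2.0)
go((.44,-.23,.28),np.radians(115))
```

```text
[0.12977638 0.50872682 0.2267491 ] [3.14146309e+00 1.56021446e-05 2.89179227e+00] [ 1.175  0.342  1.524  0.     1.275 -0.146]
to [ 0.4  -0.05  0.3 ] xyz [-0.5333 -0.6328 -0.0977] r [ 2.0000e-04 -1.0000e-04  1.1355e+00]
to [ 0.41 -0.23  0.3 ] xyz [-0.6055 -0.862  -0.0978] r [ 2.0000e-04 -1.0000e-04  1.1355e+00]
to [ 0.44 -0.23  0.28] xyz [-0.6443 -0.8521 -0.0711] r [ 2.0000e-04 -1.0000e-04  1.1264e+00]
```

>>> step_arm(
  steps=[
    {"x":0.0,"y":0.0,"z":-0.1,"rx":0.0,"ry":0.0,"rz":0.0,"claw":1.0},
    {"x":-0.03,"y":-0.015,"z":-0.1,"rx":0.0,"ry":0.0,"rz":0.0,"claw":1.0},
    {"x":-0.237,"y":-0.117,"z":-0.1,"rx":0.0,"ry":0.0,"rz":0.37,"claw":1.0},
    {"x":-0.237,"y":-0.117,"z":-0.1,"rx":0.0,"ry":0.0,"rz":0.37,"claw":1.0},
    {"x":-0.237,"y":-0.117,"z":-0.1,"rx":0.0,"ry":0.0,"rz":0.37,"claw":1.0},
    {"x":-0.237,"y":-0.117,"z":-0.1,"rx":0.0,"ry":0.0,"rz":0.37,"claw":1.0},
    {"x":-0.4415,"y":-0.381,"z":-0.1,"rx":0.0,"ry":0.0,"rz":0.75,"claw":1.0},
    {"x":-0.4415,"y":-0.381,"z":-0.1,"rx":0.0,"ry":0.0,"rz":0.75,"claw":1.0},
    {"x":-0.4415,"y":-0.381,"z":-0.1,"rx":0.0,"ry":0.0,"rz":0.75,"claw":1.0},
    {"x":-0.4415,"y":-0.381,"z":-0.1,"rx":0.0,"ry":0.0,"rz":0.75,"claw":1.0},
    {"x":-0.4415,"y":-0.381,"z":-0.1,"rx":0.0,"ry":0.0,"rz":0.75,"claw":1.0},
    {"x":-0.4415,"y":-0.381,"z":-0.1,"rx":0.0,"ry":0.0,"rz":0.75,"claw":1.0},
  ],
)

```text
time: 1.7
tool_pos: [0.3777, 0.1538, 0.302]
tool_rot: [3.141, 0.0, 2.303]
contact_force: [1.0, 0.9, 0.3]
opening: 0.0921
grip_force: 0.0
```

Run:
```python
from h import *
p,R,o=tool(); print(p,o["tool_rot"],o["qpos"].round(3))
for q in ((.40,-.05,.30),(.46,-.20,.30)): go(q,np.radians(115))
```

```text
[0.37771932 0.15382817 0.30202325] [3.14067082e+00 3.50914996e-04 2.30291891e+00] [ 0.198  0.066  1.669  0.     1.406 -0.534]
to [ 0.4  -0.05  0.3 ] xyz [-0.222  -0.1596  0.0026] r [1.200e-03 3.000e-04 3.766e-01]
to [ 0.46 -0.2   0.3 ] xyz [-0.4242 -0.2338  0.0026] r [1.200e-03 3.000e-04 3.766e-01]
```

>>> step_arm(
  steps=[
    {"x":-0.222,"y":-0.16,"z":0.0,"rx":0.0,"ry":0.0,"rz":0.376,"claw":1.0},
    {"x":-0.222,"y":-0.16,"z":0.0,"rx":0.0,"ry":0.0,"rz":0.376,"claw":1.0},
    {"x":-0.222,"y":-0.16,"z":0.0,"rx":0.0,"ry":0.0,"rz":0.376,"claw":0.6},
    {"x":-0.222,"y":-0.16,"z":0.0,"rx":0.0,"ry":0.0,"rz":0.376,"claw":0.2},
    {"x":-0.222,"y":-0.16,"z":0.0,"rx":0.0,"ry":0.0,"rz":0.376,"claw":-0.2},
    {"x":-0.424,"y":-0.234,"z":0.0,"rx":0.0,"ry":0.0,"rz":0.376,"claw":-0.2},
    {"x":-0.424,"y":-0.234,"z":0.0,"rx":0.0,"ry":0.0,"rz":0.376,"claw":-0.2},
    {"x":-0.424,"y":-0.234,"z":0.0,"rx":0.0,"ry":0.0,"rz":0.376,"claw":-0.2},
    {"x":-0.424,"y":-0.234,"z":0.0,"rx":0.0,"ry":0.0,"rz":0.376,"claw":-0.2},
    {"x":-0.424,"y":-0.234,"z":0.0,"rx":0.0,"ry":0.0,"rz":0.376,"claw":-0.2},
    {"x":-0.424,"y":-0.234,"z":0.0,"rx":0.0,"ry":0.0,"rz":0.376,"claw":-0.2},
  ],
)

```text
time: 2.62
tool_pos: [0.4594, -0.1997, 0.3008]
tool_rot: [-3.141, -0.001, 2.005]
contact_force: [-0.1, 0.2, -0.5]
opening: 0.0382
grip_force: 0.0
```

Run:
```python
from h import *
p,R,o=tool(); print(p,o["tool_rot"],o["qpos"].round(3),o["opening"])
im,W=cloud("wrist"); np.save("w1.npy",W); cv2.imwrite("pics/w1.png",cv2.resize(im,(784,588)))
_,V=cloud("top"); np.save("t1.npy",V)
X,Y,Z=W[...,0],W[...,1],W[...,2]
from scipy.ndimage import label
for nm,A in(("w",W),("t",V)):
    X,Y,Z=A[...,0],A[...,1],A[...,2]
    m=(X>.34)&(X<.56)&(Y>-.36)&(Y<-.2)&(Z>.07)&(Z<.12); L,n=label(m)
    for i in range(1,n+1):
        q=A[L==i]
        if len(q)>15: print(nm,i,len(q),np.median(q,0).round(4),rect(q))
# top-view raster of rail area heights from wrist
B=W[(X>.45)&(X<.75)&(Y>-.2)&(Y<0)&(Z>-.02)&(Z<.04)] if 0 else None
X,Y,Z=W[...,0],W[...,1],W[...,2]
for nm,A in(("w",W),("t",V)):
    X,Y,Z=A[...,0],A[...,1],A[...,2]
    m=(X>.48)&(X<.72)&(Y>-.2)&(Y<-.01)&(Z>.009)&(Z<.03)
    print(nm,m.sum(),np.percentile(Z[m],[10,50,90]).round(4), "bench z",np.nanmedian(Z[(X>.5)&(X<.7)&(Y>-.25)&(Y<0)]))
    img=np.zeros((500,400),np.uint8)
    for x,y in zip(X[m],Y[m]): cv2.circle(img,(int((0-y)/.0005),int((.72-x)/.0005)),2,255,-1)
    cv2.imwrite(f"pics/rail_{nm}.png",img)
cv2.imwrite("pics/rails.png",np.hstack([cv2.imread("pics/rail_w.png"),cv2.imread("pics/rail_t.png")]))
```

```text
[ 0.45941889 -0.19965988  0.30082429] [-3.14085876e+00 -1.46443051e-03  2.00461041e+00] [-0.563  0.25   1.449  0.     1.445 -0.997] 0.03822719261897439
w 1 2470 [ 0.4812 -0.2745  0.0892] (array([ 480.5, -280.3]), array([75.4, 52.8]), 24.7)
w 2 441 [ 0.3994 -0.3085  0.0945] (array([ 399.9, -315.5]), array([12.8, 46. ]), 24.3)
w 3174 [0.0123 0.0143 0.019 ] bench z 0.013605201752817042
t 682 [0.0103 0.0134 0.018 ] bench z 0.00067535111192879
```

View pics/w1.png

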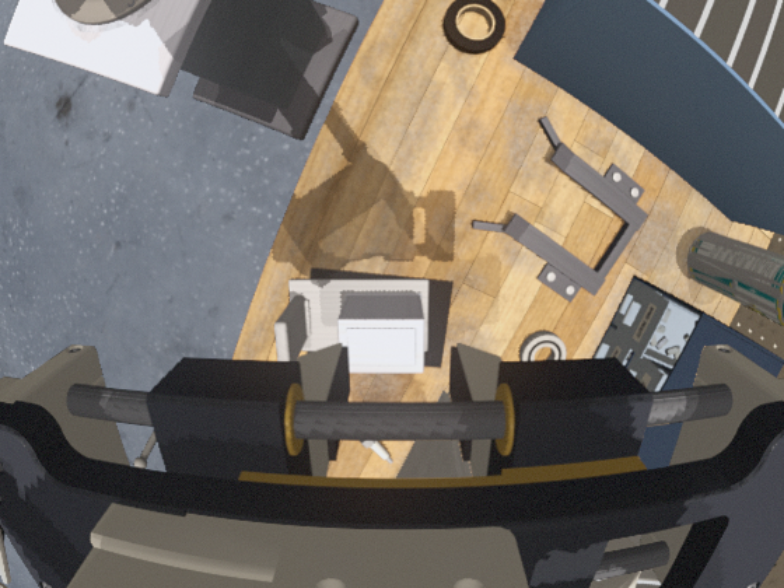

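View pics/rails.png

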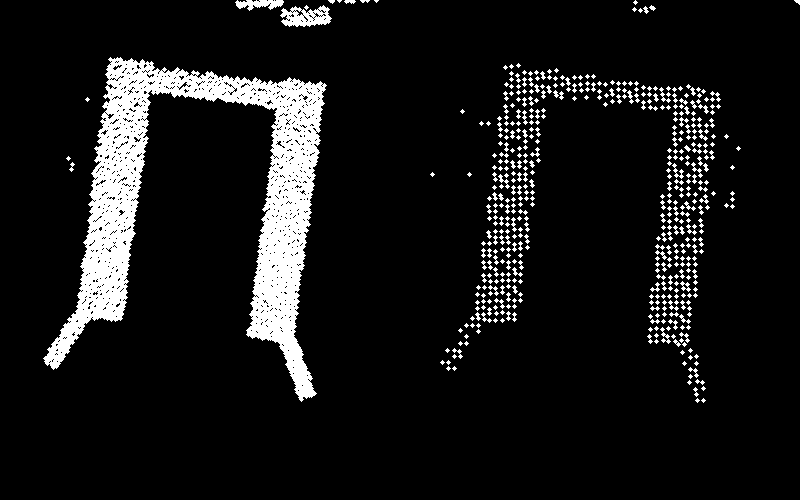

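The wrist view shows the tin at about (380,320) and the rails at about (580,210), all clear. The plan plot gives clean rail edges: left lip x≈125–150 px, right lip ≈250–275 px, and the stop's inner edge at row ~100.

Run:
```python
from h import *
from scipy.optimize import minimize_scalar
for nm in("w1","t1"):
    A=np.load(nm+".npy"); X,Y,Z=A[...,0],A[...,1],A[...,2]
    m=(X>.48)&(X<.685)&(Y>-.18)&(Y<-.01)&(Z>.009)&(Z<.022); P=A[m][:,:2]
    def fr(t,c=np.array([.634,-.105])): 
        d=P-c; return d@[np.cos(t),np.sin(t)], d@[-np.sin(t),np.cos(t)]
    def edges(t,q=2.):
        x,y=fr(t); s=np.abs(x)<.042; y=y[s]; L=y[y>0]; R=y[y<0]
        return np.percentile(R,q),np.percentile(R,100-q),np.percentile(L,q),np.percentile(L,100-q)
    f=lambda t:(lambda e:(e[1]-e[0])+(e[3]-e[2]))(edges(t))
    ts=np.radians(np.arange(-18,0,.1)); fs=[f(t) for t in ts]; 
    k=np.array(fs)<min(fs)+.0007; t=ts[k].mean()
    e=np.array(edges(t)); x,y=fr(t); mid=(e[1]+e[2])/2
    s=(np.abs(y-mid)<.025)&(x>0); xs=x[s]
    print(nm,"yaw deg",np.degrees(t).round(2),"edges mm",(e*1000).round(1),"mid",((e[1]+e[2])*500).round(1),((e[0]+e[3])*500).round(1),"stop x",(np.percentile(xs,[2,98])*1000).round(1),len(xs), "z",np.median(Z[m]))
    # candidates for home
    face=np.percentile(xs,2); hx=face-.046
    print(" home",(np.array([.634,-.105])+hx*np.array([np.cos(t),np.sin(t)])+mid*np.array([-np.sin(t),np.cos(t)])).round(4))
    q=A[(X>.36)&(X<.47)&(Y>-.02)&(Y<.07)&(Z>.008)&(Z<.025)]; print(" tape y range",np.percentile(q[:,1],[1,99]).round(3),np.percentile(q[:,0],[1,99]).round(3))
    k=(X>.38)&(X<.58)&(Y>-.36)&(Y<-.2)&(Z<.005)&(Z>-.01)
go((.400,-.315,.14),np.radians(114.6))
go((.400,-.315,.0585),np.radians(114.6))
```

```text
w1 yaw deg -7.64 edges mm [-51.4  -6.    6.8  56.5] mid 0.4 2.5 stop x [36.4 48.2] 255 z 0.014204494930855127
 home [ 0.6245 -0.1033]
 tape y range [0.001 0.058] [0.407 0.464]
t1 yaw deg -10.74 edges mm [-60.4  -7.2   3.8  63.6] mid -1.7 1.6 stop x [34.6 46.3] 60 z 0.01335785518161672
 home [ 0.6225 -0.1045]
 tape y range [0.005 0.06 ] [0.405 0.461]
to [ 0.4   -0.315  0.14 ] xyz [-0.1088 -0.1376  0.2153] r [-0.0001 -0.0013  0.0092]
to [ 0.4    -0.315   0.0585] xyz [-0.1089 -0.1375  0.3239] r [-0.0001 -0.0013  0.0092]
```

>>> step_arm(
  steps=[
    {"x":-0.109,"y":-0.138,"z":0.05,"rx":0.0,"ry":0.0,"rz":0.009,"claw":-0.2},
    {"x":-0.109,"y":-0.138,"z":0.1,"rx":0.0,"ry":0.0,"rz":0.009,"claw":-0.2},
    {"x":-0.109,"y":-0.138,"z":0.15,"rx":0.0,"ry":0.0,"rz":0.009,"claw":-0.2},
    {"x":-0.109,"y":-0.138,"z":0.2,"rx":0.0,"ry":0.0,"rz":0.009,"claw":-0.2},
    {"x":-0.109,"y":-0.138,"z":0.215,"rx":0.0,"ry":0.0,"rz":0.009,"claw":-0.2},
    {"x":-0.109,"y":-0.138,"z":0.215,"rx":0.0,"ry":0.0,"rz":0.009,"claw":-0.2},
  ],
)

```text
time: 3.22
tool_pos: [0.3976, -0.314, 0.1363]
tool_rot: [-3.139, -0.006, 2.0]
contact_force: [-0.4, 2.3, -0.7]
opening: 0.0366
grip_force: 0.0
```

Run:
```python
from h import *
for nm in("w1","t1"):
    A=np.load(nm+".npy"); X,Y,Z=A[...,0],A[...,1],A[...,2]
    m=(X>.48)&(X<.69)&(Y>-.18)&(Y<-.01)&(Z>.009)&(Z<.022); P=A[m][:,:2]
    c=np.array([.6235,-.104])
    def fr(t): d=P-c; return d@[np.cos(t),np.sin(t)], d@[-np.sin(t),np.cos(t)]
    # edge lines: per x-bin extreme, robust line fit
    x,y=fr(np.radians(-6.5)); out=[]
    for lo,hi in((-.058,-.018),(.018,.058)):
        for ex in(4,96):
            bx,by=[],[]
            for b in np.arange(-.045,.03,.008):
                s=(x>b)&(x<b+.008)&(y>lo-.01)&(y<hi+.01)
                if s.sum()>5: bx.append(b+.004); by.append(np.percentile(y[s],ex))
            k,o=np.polyfit(bx,by,1); out.append((round(np.degrees(k)-6.5,2),round(o*1000,1)))
    s=(np.abs(y)<.025)&(x>.02)
    bx,by=[],[]
    for b in np.arange(-.025,.025,.005):
        q=s&(y>b)&(y<b+.005)
        if q.sum()>3: bx.append(b); by.append(np.percentile(x[q],8))
    k,o=np.polyfit(bx,by,1)
    print(nm,out,"stop yaw",round(np.degrees(-k)-6.5,2),"face",round(o*1000,1))
go((.3993,-.316,.0585),np.radians(114.7))
p,W=cloud("wrist"); X,Y,Z=W[...,0],W[...,1],W[...,2]
cv2.imwrite("pics/w2.png",cv2.resize(p,(784,588)))
```

```text
w1 [(np.float64(-7.71), np.float64(-50.5)), (np.float64(-7.34), np.float64(-30.1)), (np.float64(-7.89), np.float64(35.3)), (np.float64(-7.3), np.float64(56.2))] stop yaw -6.98 face 47.6
t1 [(np.float64(-13.62), np.float64(-52.6)), (np.float64(-6.85), np.float64(-28.9)), (np.float64(-7.5), np.float64(38.0)), (np.float64(-4.74), np.float64(58.1))] stop yaw -8.54 face 46.9
to [ 0.3993 -0.316   0.0585] xyz [-0.004   0.0012  0.1037] r [-0.0028 -0.0079 -0.0018]
```

View pics/w2.png

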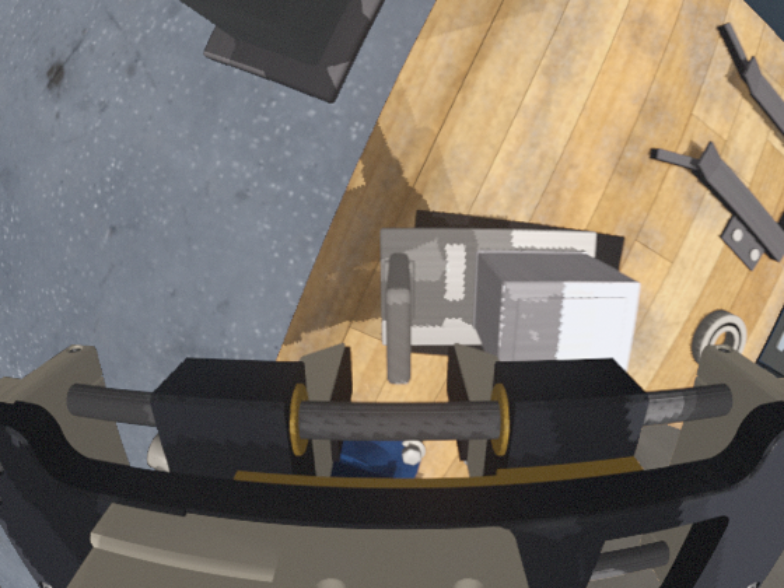

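The plate (398, 260–380 px) lies midway between the fingers. Descending and gripping.

>>> step_arm(
  squeeze=50,
  steps=[
    {"x":-0.002,"y":0.0,"z":0.04,"rx":0.0,"ry":0.0,"rz":0.0,"claw":-0.2},
    {"x":-0.002,"y":0.0,"z":0.075,"rx":0.0,"ry":0.0,"rz":0.0,"claw":-0.2},
    {"x":-0.002,"y":0.0,"z":0.1,"rx":0.0,"ry":0.0,"rz":0.0,"claw":-0.2},
    {"x":-0.002,"y":0.0,"z":0.1,"rx":0.0,"ry":0.0,"rz":0.0,"claw":-0.2},
    {"x":-0.002,"y":0.0,"z":0.1,"rx":0.0,"ry":0.0,"rz":0.0,"claw":-0.5},
    {"x":-0.002,"y":0.0,"z":0.1,"rx":0.0,"ry":0.0,"rz":0.0,"claw":-0.7},
    {"x":-0.002,"y":0.0,"z":0.1,"rx":0.0,"ry":0.0,"rz":0.0,"claw":-1.0},
    {"x":-0.002,"y":0.0,"z":0.1,"rx":0.0,"ry":0.0,"rz":0.0,"claw":-1.0},
    {"x":-0.002,"y":0.0,"z":0.1,"rx":0.0,"ry":0.0,"rz":0.0,"claw":-1.0},
    {"x":-0.002,"y":0.0,"z":0.1,"rx":0.0,"ry":0.0,"rz":0.0,"claw":-1.0},
  ],
)

```text
time: 4.1
tool_pos: [0.4011, -0.3179, 0.067]
tool_rot: [3.141, 0.002, 2.001]
contact_force: [-3.0, -0.1, 7.7]
opening: 0.0116
grip_force: 50.0
```

Run:
```python
from h import *
p,R,o=tool(); print(p,o["tool_rot"],o["contact_force"],o["opening"],o["grip_force"])
```

```text
[ 0.40108638 -0.3179146   0.06695533] [3.14121828e+00 2.14293333e-03 2.00059138e+00] [-3.04777384 -0.10607194  7.69452698] 0.011590872590659069 50.00258803367615
```

>>> step_arm(
  steps=[
    {"x":0.0,"y":0.0,"z":-0.01,"rx":0.0,"ry":0.0,"rz":0.0,"claw":-1.0},
    {"x":0.0,"y":0.0,"z":-0.03,"rx":0.0,"ry":0.0,"rz":0.0,"claw":-1.0},
    {"x":0.0,"y":0.0,"z":-0.05,"rx":0.0,"ry":0.0,"rz":0.0,"claw":-1.0},
    {"x":0.0,"y":0.0,"z":-0.05,"rx":0.0,"ry":0.0,"rz":0.0,"claw":-1.0},
    {"x":0.0,"y":0.0,"z":-0.05,"rx":0.0,"ry":0.0,"rz":0.0,"claw":-1.0},
  ],
)

```text
time: 4.52
tool_pos: [0.4009, -0.3174, 0.1033]
tool_rot: [3.141, 0.001, 2.0]
contact_force: [0.0, -0.6, -5.8]
opening: 0.0117
grip_force: 50.0
```

```bash
cat > lid.py <<'E'
from h import *
p,R,o=tool(); print(p,o["tool_rot"],o["contact_force"].round(1),o["torque"].round(2),o["opening"],o["grip_force"])
_,W=cloud("wrist"); np.save("w3.npy",W)
T=R.inv().apply((W-p).reshape(-1,3)).reshape(W.shape)   # tool frame
X,Y,Z=T[...,0],T[...,1],T[...,2]
_,V=cloud("top"); np.save("t3.npy",V)
S=R.inv().apply((V-p).reshape(-1,3)).reshape(W.shape)
for n,A in(("w",T),("t",S)):
    m=(np.abs(A[...,0])<.06)&(np.abs(A[...,1])>.04)&(np.abs(A[...,1])<.14)&(A[...,2]>-.035)&(A[...,2]<-.0)
    q=A[m]
    if len(q)>30: print(n,len(q),rect(q),np.median(q[:,2]).round(4), "plane",np.linalg.lstsq(np.c_[q[:,:2],np.ones(len(q))],q[:,2],rcond=None)[0].round(3))
E
python3 lid.py
```

```text
[ 0.40089243 -0.31741868  0.10329157] [3.14128239e+00 9.64448043e-04 2.00043113e+00] [ 0.  -0.6 -5.8] [-0.23  0.36  0.  ] 0.011667278194211327 50.005958676338196
w 7919 (array([ 0.8, 89.3]), array([53. , 77.1]), 0.2) -0.0217 plane [ 0.162 -0.031 -0.019]
t 319 (array([ 4.5, 88.1]), array([52.1, 76.2]), 0.3) -0.0198 plane [ 0.073 -0.029 -0.017]
```

Run:
```python
from h import *
a=np.radians(-7.4); ux=np.array([np.cos(a),np.sin(a)]); uy=np.array([-np.sin(a),np.cos(a)]); H=np.array([.6251,-.1012])
f=lambda x,z:[*(H+(x-.088)*ux-.0023*uy),z]
go(f(-.155,.103),np.pi/2+a); go(f(-.155,.072),np.pi/2+a); print(f(0,.065))
```

```text
to [ 0.3838 -0.0722  0.103 ] xyz [ 0.3055  0.1159 -0.0008] r [-0.0014 -0.0021  0.7115]
to [ 0.3838 -0.0722  0.072 ] xyz [0.3055 0.1159 0.0406] r [-0.0014 -0.0021  0.7115]
[np.float64(0.5375367078381597), np.float64(-0.09214683117465558), 0.065]
```

>>> step_arm(
  steps=[
    {"x":0.035,"y":0.012,"z":0.0,"rx":0.0,"ry":0.0,"rz":0.08,"claw":-1.0},
    {"x":0.075,"y":0.028,"z":0.0,"rx":0.0,"ry":0.0,"rz":0.18,"claw":-1.0},
    {"x":0.115,"y":0.043,"z":0.0,"rx":0.0,"ry":0.0,"rz":0.28,"claw":-1.0},
    {"x":0.155,"y":0.058,"z":0.0,"rx":0.0,"ry":0.0,"rz":0.38,"claw":-1.0},
    {"x":0.195,"y":0.074,"z":0.0,"rx":0.0,"ry":0.0,"rz":0.48,"claw":-1.0},
    {"x":0.235,"y":0.089,"z":0.0,"rx":0.0,"ry":0.0,"rz":0.58,"claw":-1.0},
    {"x":0.27,"y":0.103,"z":0.0,"rx":0.0,"ry":0.0,"rz":0.66,"claw":-1.0},
    {"x":0.295,"y":0.112,"z":0.0,"rx":0.0,"ry":0.0,"rz":0.7,"claw":-1.0},
    {"x":0.3055,"y":0.116,"z":0.0,"rx":0.0,"ry":0.0,"rz":0.7115,"claw":-1.0},
    {"x":0.3055,"y":0.116,"z":0.02,"rx":0.0,"ry":0.0,"rz":0.7115,"claw":-1.0},
    {"x":0.3055,"y":0.116,"z":0.03,"rx":0.0,"ry":0.0,"rz":0.7115,"claw":-1.0},
    {"x":0.3055,"y":0.116,"z":0.03,"rx":0.0,"ry":0.0,"rz":0.7115,"claw":-1.0},
  ],
)

```text
time: 5.62
tool_pos: [0.3828, -0.072, 0.0787]
tool_rot: [-3.137, -0.001, 1.442]
contact_force: [-0.6, -0.2, -4.9]
opening: 0.0116
grip_force: 50.0
```

```bash
cat > st.py <<'E'
from h import *
p,R,o=tool(); print(p.round(4),np.degrees(o["tool_rot"]).round(2),o["contact_force"].round(1),o["torque"].round(2),o["opening"],o["grip_force"])
c="top"; im,V=cloud(c); X,Y,Z=V[...,0],V[...,1],V[...,2]
H=np.array([.6251,-.1012]);a=np.radians(-7.4)
m=(X>.36)&(X<.75)&(Y>-.2)&(Y<-.0)&(Z>.06)&(Z<.115)
wi,W=cloud("wrist"); cv2.imwrite("pics/ws.png",cv2.resize(wi,(784,588)))
for n,A in(("t",V),("w",W)):
    T=R.inv().apply((A-p).reshape(-1,3)).reshape(A.shape)
    m=(np.abs(T[...,0])<.06)&(np.abs(T[...,1])>.04)&(np.abs(T[...,1])<.135)&(T[...,2]>-.032)&(T[...,2]<-.012)
    q=T[m]
    if len(q)<50: continue
    top=q[q[:,2]<np.percentile(q[:,2],50)+.003]
    k=np.linalg.lstsq(np.c_[top[:,:2],np.ones(len(top))],top[:,2],rcond=None)[0]
    r=rect(top); w=A[m]; rw=rect(w[w[:,2]>np.median(w[:,2])-.003])
    d=rw[0]/1000-H
    print(n,len(q),"tool",r,"slopes",k.round(3),"world",rw,"in rails",(d@[np.cos(a),np.sin(a)]*1000).round(1),(d@[-np.sin(a),np.cos(a)]*1000).round(1),"ztop",np.median(w[:,2]).round(4))
E
python3 st.py
```

```text
[ 0.3828 -0.072   0.0787] [-1.7972e+02 -8.0000e-02  8.2610e+01] [-0.6 -0.2 -4.9] [-0.11  0.37 -0.02] 0.011586853190711118 50.00491797924042
t 175 tool (array([ 2.8, 92.3]), array([51.8, 66.1]), 0.2) slopes [-0.012  0.021 -0.024] world (array([474.7, -81.2]), array([51.8, 66.1]), 82.4) in rails -151.7 0.5 ztop 0.0988
w 6908 tool (array([ 1.2, 90.3]), array([76.6, 53. ]), 89.7) slopes [ 0.009 -0.001 -0.023] world (array([472.6, -82.5]), array([53. , 76.6]), 82.9) in rails -153.6 -1.1 ztop 0.101
```

View pics/ws.png

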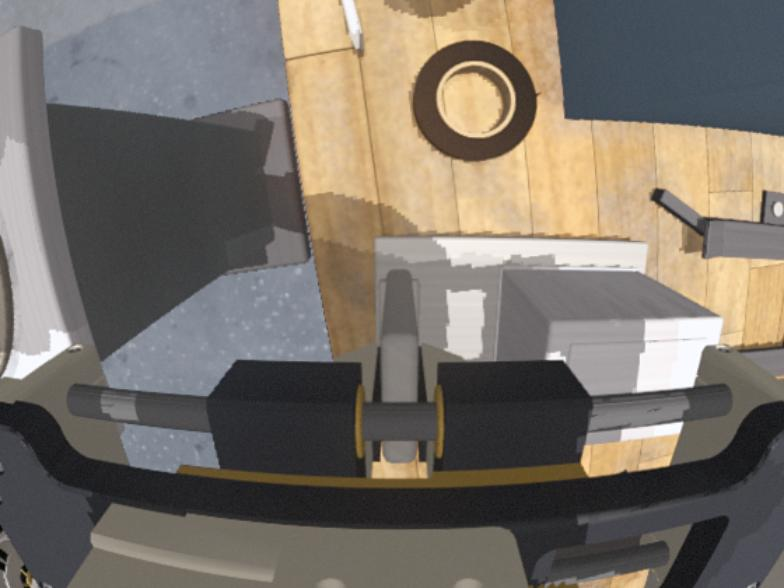

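The tin is held level and in line with the rails, its foot's front edge at the splay (705,240), with the tape well clear. Lowering to the worktop.

>>> step_arm(
  steps=[
    {"x":0.0,"y":0.0,"z":0.01,"rx":0.0,"ry":0.0,"rz":0.0,"claw":-1.0},
    {"x":0.0,"y":0.0,"z":0.015,"rx":0.0,"ry":0.0,"rz":0.0,"claw":-1.0},
    {"x":0.0,"y":0.0,"z":0.0185,"rx":0.0,"ry":0.0,"rz":0.0,"claw":-1.0},
    {"x":0.0,"y":0.0,"z":0.0185,"rx":0.0,"ry":0.0,"rz":0.0,"claw":-1.0},
    {"x":0.0,"y":0.0,"z":0.0185,"rx":0.0,"ry":0.0,"rz":0.0,"claw":-1.0},
  ],
)

```text
time: 6.13
tool_pos: [0.3844, -0.0728, 0.0665]
tool_rot: [-3.141, -0.0, 1.441]
contact_force: [-0.6, 1.0, -4.8]
opening: 0.0117
grip_force: 50.0
```

>>> step_arm(
  steps=[
    {"x":0.0,"y":0.0,"z":0.0015,"rx":0.0,"ry":0.0,"rz":0.0,"claw":-1.0},
    {"x":0.0,"y":0.0,"z":0.0025,"rx":0.0,"ry":0.0,"rz":0.0,"claw":-1.0},
    {"x":0.0,"y":0.0,"z":0.0025,"rx":0.0,"ry":0.0,"rz":0.0,"claw":-1.0},
  ],
)

```text
time: 6.38
tool_pos: [0.3845, -0.0728, 0.0647]
tool_rot: [3.141, -0.0, 1.442]
contact_force: [-0.1, 0.7, -4.8]
opening: 0.0115
grip_force: 50.0
```

>>> step_arm(
  steps=[
    {"x":0.0,"y":0.0,"z":0.001,"rx":0.0,"ry":0.0,"rz":0.0,"claw":-1.0},
    {"x":0.0,"y":0.0,"z":0.0015,"rx":0.0,"ry":0.0,"rz":0.0,"claw":-1.0},
    {"x":0.0,"y":0.0,"z":0.0015,"rx":0.0,"ry":0.0,"rz":0.0,"claw":-1.0},
  ],
)

```text
time: 6.63
tool_pos: [0.3845, -0.0727, 0.0639]
tool_rot: [3.141, 0.0, 1.442]
contact_force: [-1.8, 0.8, 2.2]
opening: 0.0117
grip_force: 50.0
```

```bash
python3 st.py
```

```text
[ 0.3845 -0.0727  0.0639] [179.97   0.    82.6 ] [-1.8  0.8  2.2] [ 0.04  0.52 -0.02] 0.01168862523093264 50.00038504600525
t 177 tool (array([ 3.6, 91.6]), array([52.2, 66. ]), 2.3) slopes [-0.021  0.005 -0.022] world (array([475.9, -81. ]), array([52.2, 66. ]), 80.3) in rails -150.6 0.8 ztop 0.0851
w 6835 tool (array([ 1.6, 89.8]), array([77.3, 52.9]), 89.9) slopes [ 0.01  -0.001 -0.022] world (array([473.7, -82.7]), array([52.9, 77.3]), 82.7) in rails -152.5 -1.2 ztop 0.0861
```

>>> step_arm(
  steps=[
    {"x":0.0,"y":0.01,"z":-0.0003,"rx":0.0,"ry":0.0,"rz":0.0,"claw":-1.0},
    {"x":0.0,"y":0.025,"z":-0.0003,"rx":0.0,"ry":0.0,"rz":0.0,"claw":-1.0},
    {"x":0.0,"y":0.04,"z":-0.0003,"rx":0.0,"ry":0.0,"rz":0.0,"claw":-1.0},
    {"x":0.0,"y":0.055,"z":-0.0003,"rx":0.0,"ry":0.0,"rz":0.0,"claw":-1.0},
    {"x":0.0,"y":0.07,"z":-0.0003,"rx":0.0,"ry":0.0,"rz":0.0,"claw":-1.0},
    {"x":0.0,"y":0.08,"z":-0.0003,"rx":0.0,"ry":0.0,"rz":0.0,"claw":-1.0},
    {"x":0.0,"y":0.08,"z":-0.0003,"rx":0.0,"ry":0.0,"rz":0.0,"claw":-1.0},
  ],
)

```text
time: 7.32
tool_pos: [0.4459, -0.0811, 0.0639]
tool_rot: [3.139, 0.0, 1.442]
contact_force: [2.3, -0.5, -0.1]
opening: 0.0119
grip_force: 50.0
```

```bash
python3 st.py
```

```text
[ 0.4459 -0.0811  0.0639] [1.7984e+02 3.0000e-02 8.2600e+01] [ 2.3 -0.5 -0.1] [-0.32 -0.2   0.08] 0.011941852260348001 50.00437617301941
t 120 tool (array([  2.9, 115. ]), array([20.2, 51.5]), 89.2) slopes [-0.018  0.115 -0.035] world (array([560.2, -93. ]), array([51.5, 20.2]), 83.4) in rails -65.4 -0.2 ztop 0.085
w 6857 tool (array([ 1.6, 88.7]), array([53.4, 76.4]), 0.6) slopes [ 0.011 -0.001 -0.022] world (array([534. , -90.9]), array([53.4, 76.4]), 82.0) in rails -91.7 -1.5 ztop 0.0863
```

View pics/ws.png

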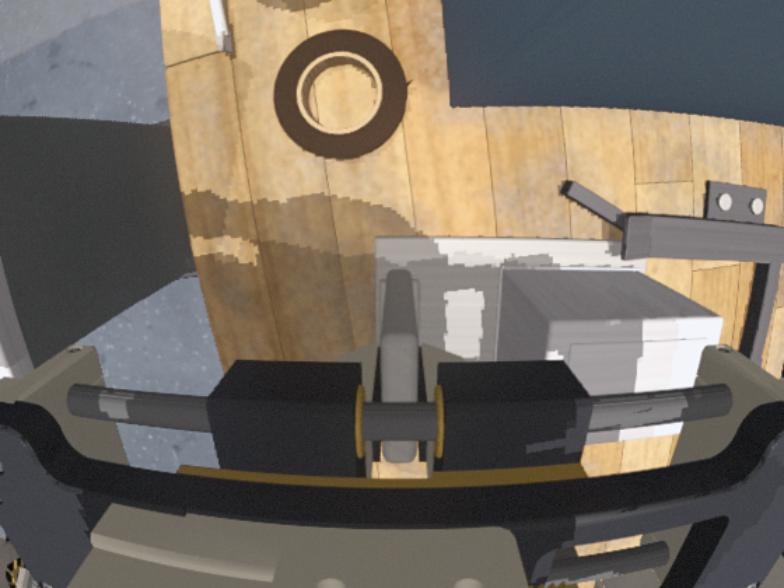

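The foot's front edge (645,270) is just under the left lip, square to it, and the forces are small. Continuing.

>>> step_arm(
  steps=[
    {"x":0.0,"y":0.01,"z":0.0,"rx":0.0,"ry":0.0,"rz":0.0,"claw":-1.0},
    {"x":0.0,"y":0.02,"z":0.0,"rx":0.0,"ry":0.0,"rz":0.0,"claw":-1.0},
    {"x":0.0,"y":0.03,"z":0.0,"rx":0.0,"ry":0.0,"rz":0.0,"claw":-1.0},
    {"x":0.0,"y":0.04,"z":0.0,"rx":0.0,"ry":0.0,"rz":0.0,"claw":-1.0},
    {"x":0.0,"y":0.04,"z":0.0,"rx":0.0,"ry":0.0,"rz":0.0,"claw":-1.0},
  ],
)

```text
time: 7.83
tool_pos: [0.4747, -0.0846, 0.064]
tool_rot: [3.14, 0.0, 1.442]
contact_force: [2.9, -0.0, 2.4]
opening: 0.0116
grip_force: 50.0
```

>>> step_arm(
  steps=[
    {"x":0.0,"y":0.01,"z":0.0,"rx":0.0,"ry":0.0,"rz":0.0,"claw":-1.0},
    {"x":0.0,"y":0.022,"z":0.0,"rx":0.0,"ry":0.0,"rz":0.0,"claw":-1.0},
    {"x":0.0,"y":0.034,"z":0.0,"rx":0.0,"ry":0.0,"rz":0.0,"claw":-1.0},
    {"x":0.0,"y":0.046,"z":0.0,"rx":0.0,"ry":0.0,"rz":0.0,"claw":-1.0},
    {"x":0.0,"y":0.06,"z":0.0,"rx":0.0,"ry":0.0,"rz":0.0,"claw":-1.0},
    {"x":0.0,"y":0.06,"z":0.0,"rx":0.0,"ry":0.0,"rz":0.0,"claw":-1.0},
  ],
)

```text
time: 8.33
tool_pos: [0.5198, -0.0905, 0.064]
tool_rot: [3.139, 0.0, 1.442]
contact_force: [2.5, 0.4, 2.8]
opening: 0.0116
grip_force: 50.0
```

```bash
python3 st.py
```

```text
[ 0.5198 -0.0905  0.064 ] [1.7988e+02 1.0000e-02 8.2590e+01] [2.5 0.4 2.8] [-0.23 -0.3   0.08] 0.011585367644464517 50.00292241573334
t 82 tool (array([  3.3, 117.8]), array([49.3, 14.6]), 0.3) slopes [-0.007 -0.019 -0.019] world (array([ 637. , -102.4]), array([49.3, 14.6]), 82.3) in rails 12.0 0.3 ztop 0.0848
w 6863 tool (array([ 1.8, 89. ]), array([53. , 76.6]), 0.2) slopes [ 0.01  -0.001 -0.022] world (array([ 608.3, -100.2]), array([53. , 76.6]), 82.4) in rails -16.8 -1.2 ztop 0.0862
```

>>> step_arm(
  steps=[
    {"x":0.0,"y":0.006,"z":0.0,"rx":0.0,"ry":0.0,"rz":0.0,"claw":-1.0},
    {"x":0.0,"y":0.011,"z":0.0,"rx":0.0,"ry":0.0,"rz":0.0,"claw":-1.0},
    {"x":0.0,"y":0.015,"z":0.0,"rx":0.0,"ry":0.0,"rz":0.0,"claw":-1.0},
    {"x":0.0,"y":0.018,"z":0.0,"rx":0.0,"ry":0.0,"rz":0.0,"claw":-1.0},
    {"x":0.0,"y":0.018,"z":0.0,"rx":0.0,"ry":0.0,"rz":0.0,"claw":-1.0},
    {"x":0.0,"y":0.018,"z":0.0,"rx":0.0,"ry":0.0,"rz":0.0,"claw":-1.0},
  ],
)

```text
time: 8.93
tool_pos: [0.5304, -0.0916, 0.0639]
tool_rot: [-3.14, -0.0, 1.442]
contact_force: [-3.9, 1.4, 5.7]
opening: 0.0116
grip_force: 50.0
```

>>> step_arm(
  steps=[
    {"x":0.0,"y":0.0015,"z":0.0,"rx":0.0,"ry":0.0,"rz":0.0,"claw":-1.0},
    {"x":0.0,"y":0.003,"z":0.0,"rx":0.0,"ry":0.0,"rz":0.0,"claw":-1.0},
    {"x":0.0,"y":0.003,"z":0.0,"rx":0.0,"ry":0.0,"rz":0.0,"claw":-1.0},
    {"x":0.0,"y":0.003,"z":0.0,"rx":0.0,"ry":0.0,"rz":0.0,"claw":-1.0},
  ],
)

```text
time: 9.27
tool_pos: [0.5323, -0.0919, 0.064]
tool_rot: [-3.139, -0.0, 1.442]
contact_force: [-5.6, 1.4, 6.7]
opening: 0.0118
grip_force: 50.0
```

>>> step_arm(
  steps=[
    {"x":0.0,"y":0.002,"z":-0.0003,"rx":0.0,"ry":0.0,"rz":0.0,"claw":-1.0},
    {"x":0.0,"y":0.004,"z":-0.0003,"rx":0.0,"ry":0.0,"rz":0.0,"claw":-1.0},
    {"x":0.0,"y":0.004,"z":-0.0003,"rx":0.0,"ry":0.0,"rz":0.0,"claw":-1.0},
    {"x":0.0,"y":0.004,"z":-0.0003,"rx":0.0,"ry":0.0,"rz":0.0,"claw":-1.0},
  ],
)

```text
time: 9.6
tool_pos: [0.5358, -0.0923, 0.064]
tool_rot: [-3.14, -0.0, 1.442]
contact_force: [-4.6, 0.2, 5.9]
opening: 0.0117
grip_force: 50.0
```

>>> step_arm(
  steps=[
    {"x":0.0,"y":0.0015,"z":-0.0002,"rx":0.0,"ry":0.0,"rz":0.0,"claw":-1.0},
    {"x":0.0,"y":0.003,"z":-0.0002,"rx":0.0,"ry":0.0,"rz":0.0,"claw":-1.0},
    {"x":0.0,"y":0.003,"z":-0.0002,"rx":0.0,"ry":0.0,"rz":0.0,"claw":-1.0},
    {"x":0.0,"y":0.003,"z":-0.0002,"rx":0.0,"ry":0.0,"rz":0.0,"claw":-1.0},
  ],
)

```text
time: 9.93
tool_pos: [0.536, -0.0924, 0.0641]
tool_rot: [-3.135, -0.0, 1.442]
contact_force: [-14.2, 1.2, 9.8]
opening: 0.0116
grip_force: 50.0
```

```bash
python3 st.py
```

```text
[ 0.536  -0.0924  0.0641] [-1.7963e+02 -2.0000e-02  8.2610e+01] [-14.2   1.2   9.8] [-0.24  1.72 -0.05] 0.011603124869357656 50.04335939884186
t 63 tool (array([  2.6, 118.6]), array([49.7, 12.5]), 0.5) slopes [-0.054  0.14  -0.039] world (array([ 654.1, -105.1]), array([49.7, 12.5]), 82.1) in rails 29.3 -0.1 ztop 0.0848
w 6874 tool (array([ 1.5, 89.3]), array([53. , 76.4]), 0.2) slopes [ 0.01  -0.008 -0.022] world (array([ 624.8, -102.5]), array([53. , 76.4]), 82.4) in rails -0.1 -1.3 ztop 0.0861
```

View pics/ws.png

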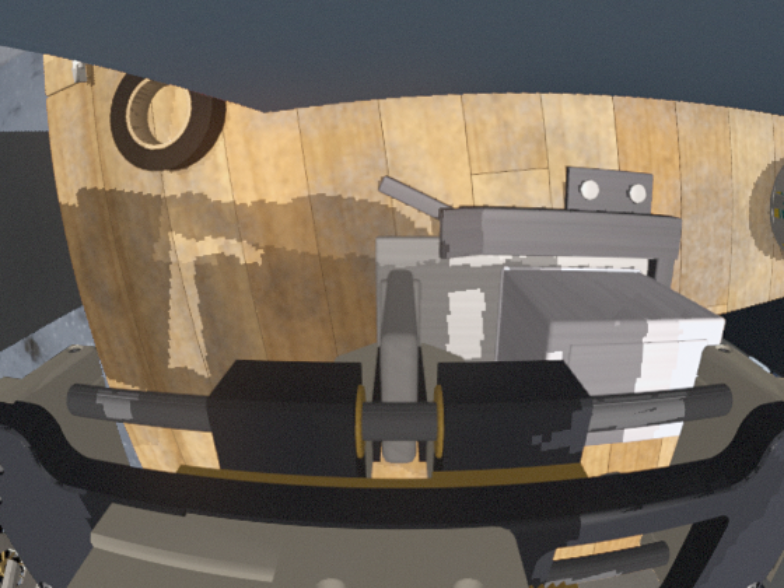

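The foot lies under the lips right up to the stop (650,265), and the force rose to 14 N with no further travel. One slightly firmer push, then release.

>>> step_arm(
  steps=[
    {"x":0.0,"y":0.0015,"z":-0.0003,"rx":0.0,"ry":0.0,"rz":0.0,"claw":-1.0},
    {"x":0.0,"y":0.0015,"z":-0.0003,"rx":0.0,"ry":0.0,"rz":0.0,"claw":-1.0},
    {"x":0.0,"y":0.0015,"z":-0.0003,"rx":0.0,"ry":0.0,"rz":0.0,"claw":-1.0},
  ],
)

```text
time: 10.28
tool_pos: [0.5361, -0.0925, 0.0642]
tool_rot: [-3.133, -0.0, 1.442]
contact_force: [-17.5, 0.5, 14.0]
opening: 0.0119
grip_force: 50.1
```

>>> step_arm(
  steps=[
    {"x":0.0,"y":-0.003,"z":0.0,"rx":0.0,"ry":0.0,"rz":0.0,"claw":-0.6},
    {"x":0.0,"y":-0.003,"z":0.0,"rx":0.0,"ry":0.0,"rz":0.0,"claw":-0.3},
    {"x":0.0,"y":-0.003,"z":0.0,"rx":0.0,"ry":0.0,"rz":0.0,"claw":-0.25},
    {"x":0.0,"y":-0.003,"z":0.0,"rx":0.0,"ry":0.0,"rz":0.0,"claw":-0.25},
    {"x":0.0,"y":-0.003,"z":-0.03,"rx":0.0,"ry":0.0,"rz":0.0,"claw":-0.25},
    {"x":0.0,"y":-0.003,"z":-0.08,"rx":0.0,"ry":0.0,"rz":0.0,"claw":-0.25},
    {"x":0.0,"y":-0.003,"z":-0.12,"rx":0.0,"ry":0.0,"rz":0.0,"claw":0.2},
    {"x":0.0,"y":-0.003,"z":-0.12,"rx":0.0,"ry":0.0,"rz":0.0,"claw":0.6},
    {"x":0.0,"y":-0.003,"z":-0.12,"rx":0.0,"ry":0.0,"rz":0.0,"claw":1.0},
    {"x":0.0,"y":-0.003,"z":-0.12,"rx":0.0,"ry":0.0,"rz":0.0,"claw":1.0},
  ],
)

```text
time: 11.12
tool_pos: [0.5378, -0.0926, 0.1538]
tool_rot: [-3.141, -0.0, 1.442]
contact_force: [0.4, 0.0, 0.1]
opening: 0.0565
grip_force: 0.0
```

```bash
cat > lid2.py <<'E'
from h import *
from scipy.ndimage import label
p,R,o=tool(); print(p.round(4),np.degrees(o["tool_rot"]).round(2),o["contact_force"].round(1),o["opening"])
for c in("wrist","top"):
    im,A=cloud(c)
    if c=="wrist": cv2.imwrite("pics/wl.png",cv2.resize(im,(784,588)))
    X,Y,Z=A[...,0],A[...,1],A[...,2]
    m=(X>.5)&(X<.72)&(Y>-.16)&(Y<-.04)&(Z>.078)&(Z<.1); L,n=label(m)
    for i in range(1,n+1):
        q=A[L==i]
        if len(q)>15: print(c,len(q),rect(q),np.median(q[:,2]).round(4),"tool",rect(R.inv().apply(q-p)))
E
python3 lid2.py
```

```text
[ 0.5378 -0.0926  0.1538] [-1.7997e+02 -1.0000e-02  8.2600e+01] [0.4 0.  0.1] 0.056465724913540745
wrist 5979 (array([ 625.1, -102.2]), array([52.5, 76.9]), 82.7) 0.0862 tool (array([ 1.7, 87.8]), array([76.9, 52.5]), 89.9)
wrist 1162 (array([537.7, -90.8]), array([49.6, 11.9]), 82.6) 0.0931 tool (array([ 1.8, -0.3]), array([11.9, 49.6]), 90.0)
wrist 700 (array([ 699.4, -126.4]), array([42.9, 15. ]), 25.3) 0.0892 tool (array([-12.7, 164.6]), array([42.9, 15. ]), 57.3)
wrist 35 (array([ 717.2, -150.8]), array([4.8, 9. ]), 50.8) 0.0827 tool (array([-34.6, 185.5]), array([4.8, 9. ]), 31.8)
top 47 (array([ 685.6, -135.7]), array([50.5, 21. ]), 50.9) 0.0929 tool (array([-23.7, 152.2]), array([50.5, 21. ]), 31.8)
```

Run:
```python
from h import *
A=np.vstack([np.load("t1.npy").reshape(-1,3),np.load("w1.npy").reshape(-1,3)])
for x in np.arange(.66,.84,.02):
    print(round(x,2),[ (lambda q: round(float(np.percentile(q,97)),3) if len(q)>2 else -1)(A[(A[:,0]>x)&(A[:,0]<x+.02)&(A[:,1]>y)&(A[:,1]<y+.02),2]) for y in np.arange(-.2,.0,.02)])
go(np.array([.6250,-.1026,.15]),np.radians(82.6))
```

```text
0.66 [0.001, 0.095, 0.095, 0.016, 0.015, 0.016, 0.016, 0.016, 0.008, 0.002]
0.68 [0.122, 0.13, 0.13, 0.13, 0.015, 0.015, 0.016, 0.015, 0.001, 0.002]
0.7 [0.129, 0.139, 0.14, 0.14, 0.127, 0.001, 0.002, 0.002, 0.001, 0.001]
0.72 [0.14, 0.141, 0.141, 0.141, 0.14, 0.002, 0.002, 0.002, 0.002, 0.002]
0.74 [0.142, 0.141, 0.141, 0.141, 0.14, 0.001, 0.002, 0.002, 0.002, 0.71]
0.76 [0.143, 0.142, 0.142, 0.141, 0.141, 0.002, 0.174, 0.194, 0.71, 0.714]
0.78 [0.143, 0.143, 0.143, 0.141, 0.14, 0.164, 0.214, 0.216, 0.649, 0.611]
0.8 [0.142, 0.639, 0.62, 0.562, 0.552, 0.556, 0.586, 0.637, 0.574, 0.002]
0.82 [0.142, 0.641, 0.633, 0.576, 0.565, 0.578, 0.622, 0.632, 0.572, 0.002]
to [ 0.625  -0.1026  0.15  ] xyz [0.0017 0.1177 0.0036] r [-0.0034 -0.0008 -0.0001]
```

View pics/wl.png

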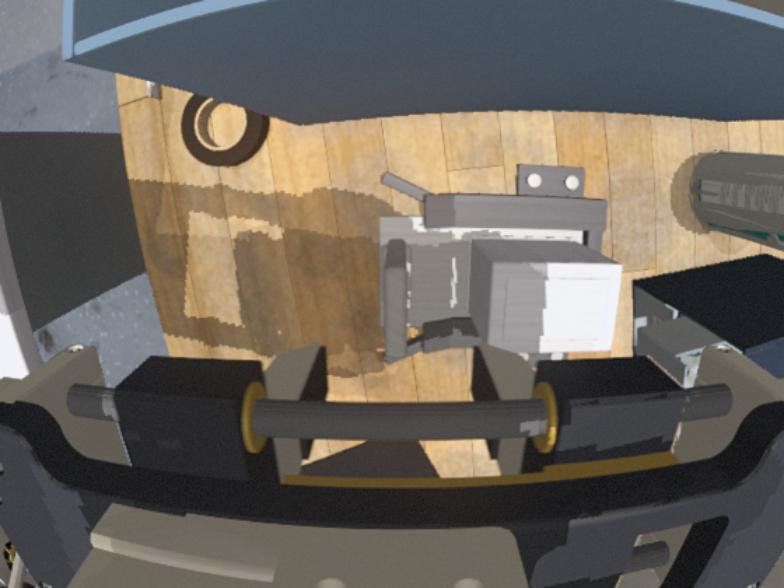

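The lid (545,300 px) is free and still seated, and the tin is home. The dark box behind (635+,285, 0.14 m high) would foul the hand's body if I gripped along the lid's x. I'll measure clearances for the other grip.

Run:
```python
from h import *
p,R,o=tool()
C={c:cloud(c)[1] for c in("wrist","top","scene")}
for c,A in C.items():
    B=A.reshape(-1,3); B=B[~np.isnan(B[:,0])]
    T=R.inv().apply(B-p)
    for z0 in np.arange(-.20,-.04,.02):
        s=(T[:,2]>z0)&(T[:,2]<z0+.02)&(np.abs(T[:,0])<.13)&(np.abs(T[:,1])<.16)
        if s.sum()>20: print(c,"z",round(z0,2),s.sum(),"x",np.percentile(T[s,0],[1,99]).round(3),"y",np.percentile(T[s,1],[1,99]).round(3))
    X,Y,Z=B.T
    for x in(.5,.55,.6,.65,.7):
        s=(X>x)&(X<x+.05)&(Z>.06)&(Z<.232)&(Y>-.03)&(Y<.06)
        if s.sum()>10: print(c,"wall",x,s.sum(),np.percentile(Y[s],[2,10,50]).round(4))
    for y in(-.21,-.19,-.17,-.15,-.13,-.11):
        s=(X>.62)&(X<.8)&(Z>.1)&(Z<.16)&(Y>y)&(Y<y+.02)
        if s.sum()>5: print(c,"blackbox y",y,s.sum(),"xmin",np.percentile(X[s],2).round(4), "at z<.1", )
```

```text
wrist z -0.14 608 x [0.021 0.027] y [-0.048  0.018]
wrist z -0.12 40008 x [-0.009  0.037] y [-0.087  0.088]
wrist z -0.1 32430 x [-0.024  0.116] y [-0.08   0.082]
wrist z -0.08 17637 x [-0.02   0.118] y [-0.079  0.093]
wrist z -0.06 8464 x [-0.008  0.125] y [-0.065  0.115]
wrist wall 0.5 10089 [0.0153 0.0156 0.0166]
wrist wall 0.55 9148 [0.0127 0.013  0.0141]
wrist wall 0.6 7112 [0.0101 0.0105 0.0116]
wrist wall 0.65 3009 [0.0076 0.008  0.0093]
wrist wall 0.7 941 [0.005  0.0054 0.0066]
wrist blackbox y -0.15 197 xmin 0.6826 at z<.1
wrist blackbox y -0.13 2026 xmin 0.6826 at z<.1
top z -0.18 244 x [-0.035  0.038] y [-0.051 -0.019]
top z -0.16 35 x [-0.019  0.038] y [-0.051 -0.025]
top z -0.12 360 x [-0.034  0.035] y [-0.088  0.093]
top z -0.1 156 x [-0.034  0.124] y [-0.069  0.149]
top z -0.08 53 x [0.002 0.129] y [-0.071  0.154]
top wall 0.5 46 [0.0173 0.0193 0.042 ]
top wall 0.55 95 [0.0156 0.0313 0.0442]
top wall 0.6 105 [0.0136 0.0292 0.0428]
top wall 0.65 126 [0.0101 0.0254 0.041 ]
top wall 0.7 79 [0.0101 0.0258 0.041 ]
top blackbox y -0.21 212 xmin 0.7179 at z<.1
top blackbox y 
[... 336 characters left out ...]
229 x [-0.021  0.027] y [-0.053  0.014]
scene z -0.12 888 x [-0.033  0.038] y [-0.097  0.092]
scene z -0.1 552 x [-0.028  0.123] y [-0.096  0.143]
scene z -0.08 664 x [-0.03   0.127] y [-0.089  0.157]
scene z -0.06 460 x [-0.007  0.129] y [-0.072  0.157]
scene wall 0.5 322 [0.0178 0.0187 0.0208]
scene wall 0.55 452 [0.0157 0.0168 0.0204]
scene wall 0.6 412 [0.0128 0.0139 0.0169]
scene wall 0.65 388 [0.0102 0.0113 0.0243]
scene wall 0.7 308 [0.0077 0.0089 0.0111]
scene blackbox y -0.21 82 xmin 0.7346 at z<.1
scene blackbox y -0.19 161 xmin 0.6822 at z<.1
scene blackbox y -0.17 148 xmin 0.6788 at z<.1
scene blackbox y -0.15 155 xmin 0.6782 at z<.1
scene blackbox y -0.13 379 xmin 0.6804 at z<.1
```

>>> step_arm(
  steps=[
    {"x":0.0,"y":0.0,"z":-0.05,"rx":0.0,"ry":0.0,"rz":0.0,"claw":1.0},
    {"x":0.0,"y":0.0,"z":-0.08,"rx":0.0,"ry":0.0,"rz":-0.05,"claw":1.0},
    {"x":0.0,"y":0.0,"z":-0.08,"rx":0.0,"ry":0.0,"rz":-1.0,"claw":1.0},
    {"x":0.0,"y":0.0,"z":-0.08,"rx":0.0,"ry":0.0,"rz":-1.0,"claw":1.0},
    {"x":0.0,"y":0.0,"z":-0.08,"rx":0.0,"ry":0.0,"rz":-1.0,"claw":1.0},
    {"x":0.0,"y":0.0,"z":-0.08,"rx":0.0,"ry":0.0,"rz":-1.0,"claw":1.0},
    {"x":0.0,"y":0.0,"z":-0.08,"rx":0.0,"ry":0.0,"rz":-1.0,"claw":1.0},
    {"x":0.0,"y":0.0,"z":-0.08,"rx":0.0,"ry":0.0,"rz":-1.0,"claw":1.0},
    {"x":0.0,"y":0.0,"z":-0.08,"rx":0.0,"ry":0.0,"rz":-1.0,"claw":1.0},
  ],
)

```text
time: 12.12
tool_pos: [0.5378, -0.0927, 0.2137]
tool_rot: [-3.141, -0.001, 2.231]
contact_force: [-0.5, -0.5, 0.1]
opening: 0.0915
grip_force: 0.0
```

>>> step_arm(
  steps=[
    {"x":0.0,"y":0.0,"z":0.0,"rx":0.0,"ry":0.0,"rz":-1.0,"claw":1.0},
    {"x":0.0,"y":0.0,"z":0.0,"rx":0.0,"ry":0.0,"rz":-1.0,"claw":1.0},
    {"x":0.0,"y":0.0,"z":0.0,"rx":0.0,"ry":0.0,"rz":-1.0,"claw":1.0},
    {"x":0.0,"y":0.0,"z":0.0,"rx":0.0,"ry":0.0,"rz":-1.0,"claw":1.0},
    {"x":0.0,"y":0.0,"z":0.0,"rx":0.0,"ry":0.0,"rz":-1.0,"claw":1.0},
    {"x":0.0,"y":0.0,"z":0.0,"rx":0.0,"ry":0.0,"rz":-1.0,"claw":1.0},
    {"x":0.0,"y":0.0,"z":0.0,"rx":0.0,"ry":0.0,"rz":-1.0,"claw":1.0},
    {"x":0.0,"y":0.0,"z":0.0,"rx":0.0,"ry":0.0,"rz":-1.0,"claw":1.0},
  ],
)

```text
time: 12.78
tool_pos: [0.5379, -0.0927, 0.214]
tool_rot: [3.141, -0.001, 3.01]
contact_force: [-0.2, -0.1, -0.4]
opening: 0.0918
grip_force: 0.0
```

```bash
python3 lid2.py
python3 - <<'E'
from h import *
print(tool()[2]["qpos"])
go((.625,-.1024,.20),np.radians(172.6));go((.625,-.1024,.046),np.radians(172.6))
E
```

```text
[ 0.5379 -0.0927  0.214 ] [ 1.7999e+02 -4.0000e-02  1.7245e+02] [-0.2 -0.1 -0.4] 0.09179877276442826
wrist 864 (array([537. , -91.6]), array([49.3, 11.4]), 82.2) 0.093 tool (array([1. , 0.9]), array([11.4, 49.3]), 0.3)
wrist 2125 (array([ 607.9, -100.3]), array([51.6, 42.2]), 83.5) 0.0863 tool (array([-70.4,   1.6]), array([51.6, 42.2]), 88.9)
wrist 429 (array([ 683.8, -141. ]), array([43.6, 17.8]), 63.9) 0.0934 tool (array([-151.1,  -28.7]), array([17.8, 43.6]), 18.6)
[-3.11152763e-01  3.90752068e-01  1.48633576e+00  1.19057667e-04
  1.26510369e+00 -1.74875377e+00]
to [ 0.625  -0.1024  0.2   ] xyz [-0.1167  0.0026  0.0187] r [ 0.0003 -0.0007 -0.0052]
to [ 0.625  -0.1024  0.046 ] xyz [-0.1169  0.0026  0.224 ] r [ 0.0003 -0.0007 -0.0052]
```

>>> step_arm(
  steps=[
    {"x":-0.05,"y":0.002,"z":0.0,"rx":0.0,"ry":0.0,"rz":-0.005,"claw":1.0},
    {"x":-0.09,"y":0.002,"z":0.0,"rx":0.0,"ry":0.0,"rz":-0.005,"claw":1.0},
    {"x":-0.117,"y":0.002,"z":0.0,"rx":0.0,"ry":0.0,"rz":-0.005,"claw":1.0},
    {"x":-0.117,"y":0.002,"z":0.03,"rx":0.0,"ry":0.0,"rz":-0.005,"claw":1.0},
    {"x":-0.117,"y":0.002,"z":0.07,"rx":0.0,"ry":0.0,"rz":-0.005,"claw":1.0},
    {"x":-0.117,"y":0.002,"z":0.11,"rx":0.0,"ry":0.0,"rz":-0.005,"claw":1.0},
    {"x":-0.117,"y":0.002,"z":0.12,"rx":0.0,"ry":0.0,"rz":-0.005,"claw":1.0},
    {"x":-0.117,"y":0.002,"z":0.12,"rx":0.0,"ry":0.0,"rz":-0.005,"claw":1.0},
  ],
)

```text
time: 13.55
tool_pos: [0.6237, -0.1022, 0.1217]
tool_rot: [3.141, -0.006, 3.014]
contact_force: [-0.1, -0.6, 0.2]
opening: 0.0916
grip_force: 0.0
```

```bash
python3 lid2.py
python3 - <<'E'
from h import *
go((.625,-.1024,.046),np.radians(172.6))
E
```

```text
[ 0.6237 -0.1022  0.1217] [179.94  -0.33 172.7 ] [-0.1 -0.6  0.2] 0.09159335909627021
wrist 1822 (array([538.1, -91.6]), array([50.2, 12.1]), 82.9) 0.0933 tool (array([86. , -0.5]), array([50.2, 12.2]), 89.8)
wrist 8750 (array([ 624.2, -102.4]), array([52.4, 74.8]), 82.7) 0.0863 tool (array([-0.7, -0.3]), array([52.4, 74.8]), 90.0)
wrist 942 (array([ 687.8, -137.9]), array([52.2, 23.7]), 51.1) 0.0939 tool (array([-68.3, -27.3]), array([23.8, 52.3]), 31.7)
top 17 (array([646.7, -81.1]), array([18.2,  8.1]), 18.3) 0.0841 tool (array([-20.3,  23.8]), array([ 8.1, 18.2]), 64.6)
top 150 (array([603.9, -98.7]), array([53.3, 28.1]), 74.1) 0.0853 tool (array([19.8,  0.9]), array([28.1, 53.3]), 8.6)
to [ 0.625  -0.1024  0.046 ] xyz [0.0015 0.0004 0.1062] r [-0.0002  0.002   0.0034]
```

View pics/wl.png

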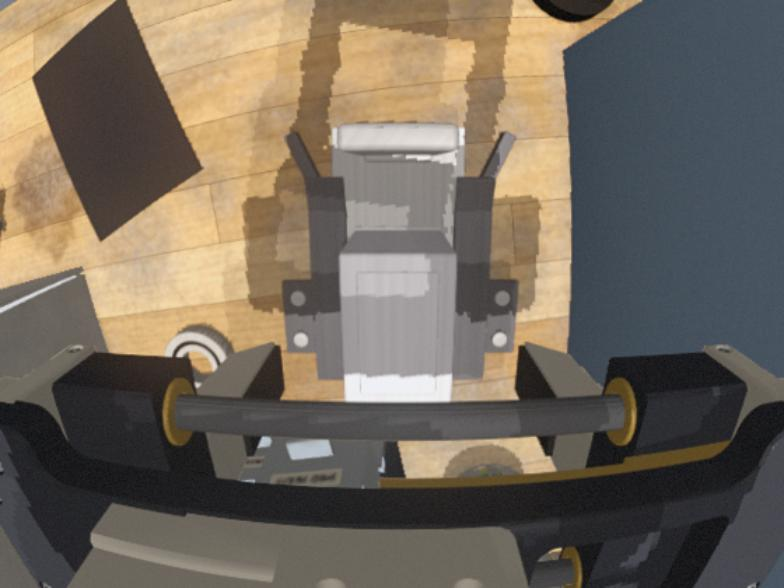

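The lid (398,330) is centred between the open fingers, the foot is in the rails and the mat is free at (118,120). Descending and gripping.

>>> step_arm(
  squeeze=45,
  steps=[
    {"x":0.0005,"y":0.0,"z":0.03,"rx":0.0,"ry":0.0,"rz":0.0,"claw":1.0},
    {"x":0.0005,"y":0.0,"z":0.06,"rx":0.0,"ry":0.0,"rz":0.0,"claw":1.0},
    {"x":0.0005,"y":0.0,"z":0.085,"rx":0.0,"ry":0.0,"rz":0.0,"claw":1.0},
    {"x":0.0005,"y":0.0,"z":0.1,"rx":0.0,"ry":0.0,"rz":0.0,"claw":1.0},
    {"x":0.0005,"y":0.0,"z":0.1,"rx":0.0,"ry":0.0,"rz":0.0,"claw":0.6},
    {"x":0.0005,"y":0.0,"z":0.1,"rx":0.0,"ry":0.0,"rz":0.0,"claw":0.3},
    {"x":0.0005,"y":0.0,"z":0.1,"rx":0.0,"ry":0.0,"rz":0.0,"claw":0.0},
    {"x":0.0005,"y":0.0,"z":0.1,"rx":0.0,"ry":0.0,"rz":0.0,"claw":0.0},
    {"x":0.0005,"y":0.0,"z":0.1,"rx":0.0,"ry":0.0,"rz":0.0,"claw":0.0},
    {"x":0.0005,"y":0.0,"z":0.1,"rx":0.0,"ry":0.0,"rz":0.0,"claw":-0.2},
  ],
)

```text
time: 14.48
tool_pos: [0.6254, -0.1027, 0.0504]
tool_rot: [-3.141, 0.002, 3.016]
contact_force: [-0.4, 0.3, 0.2]
opening: 0.0565
grip_force: 0.0
```

>>> step_arm(
  squeeze=45,
  steps=[
    {"x":0.0,"y":0.0,"z":0.004,"rx":0.0,"ry":0.0,"rz":0.0,"claw":-0.4},
    {"x":0.0,"y":0.0,"z":0.004,"rx":0.0,"ry":0.0,"rz":0.0,"claw":-1.0},
    {"x":0.0,"y":0.0,"z":0.004,"rx":0.0,"ry":0.0,"rz":0.0,"claw":-1.0},
    {"x":0.0,"y":0.0,"z":0.004,"rx":0.0,"ry":0.0,"rz":0.0,"claw":-1.0},
    {"x":0.0,"y":0.0,"z":0.004,"rx":0.0,"ry":0.0,"rz":0.0,"claw":-1.0},
  ],
)

```text
time: 14.9
tool_pos: [0.6256, -0.1029, 0.0486]
tool_rot: [-3.141, 0.003, 3.016]
contact_force: [-3.9, -0.8, 12.1]
opening: 0.0521
grip_force: 45.0
```

>>> step_arm(
  steps=[
    {"x":0.0,"y":0.0,"z":-0.005,"rx":0.0,"ry":0.0,"rz":0.0,"claw":-1.0},
    {"x":0.0,"y":0.0,"z":-0.01,"rx":0.0,"ry":0.0,"rz":0.0,"claw":-1.0},
    {"x":0.0,"y":0.0,"z":-0.015,"rx":0.0,"ry":0.0,"rz":0.0,"claw":-1.0},
    {"x":0.0,"y":0.0,"z":-0.02,"rx":0.0,"ry":0.0,"rz":0.0,"claw":-1.0},
    {"x":0.0,"y":0.0,"z":-0.025,"rx":0.0,"ry":0.0,"rz":0.0,"claw":-1.0},
  ],
)

```text
time: 15.32
tool_pos: [0.6244, -0.1023, 0.0645]
tool_rot: [3.141, -0.002, 3.016]
contact_force: [0.2, 0.1, -7.9]
opening: 0.0518
grip_force: 45.0
```

```bash
cat > lid3.py <<'E'
from h import *
p,R,o=tool(); print(p.round(4),np.degrees(o["tool_rot"]).round(2),o["contact_force"].round(1),o["torque"].round(2),o["opening"])
im,A=cloud("wrist"); cv2.imwrite("pics/wp.png",cv2.resize(im,(784,588)))
T=R.inv().apply((A-p).reshape(-1,3)).reshape(A.shape); X,Y,Z=A[...,0],A[...,1],A[...,2]
m=(np.abs(T[...,0])<.045)&(np.abs(T[...,1])<.03)&(T[...,2]>-.048)&(T[...,2]<-.022)
q=T[m]; print("lid top in tool",len(q),rect(q) if len(q)>5 else "",np.median(q[:,2]).round(4),"implies open edge z",(p[2]-np.median(q[:,2])-.08).round(4))
m=(X>.52)&(X<.56)&(Y>-.13)&(Y<-.06)&(Z>.085)&(Z<.105); q=A[m]; 
if len(q)>5: print("grip plate",rect(q),np.median(q[:,2]).round(4))
E
python3 lid3.py
```

```text
[ 0.6244 -0.1023  0.0645] [ 1.7998e+02 -1.0000e-01  1.7282e+02] [ 0.2  0.1 -7.9] [ 0.02 -0.07  0.01] 0.05179812476338402
lid top in tool 14124 (array([ 6.8, -0. ]), array([64.5, 60. ]), 0.3) -0.0375 implies open edge z 0.0221
grip plate (array([536.6, -90.9]), array([49.8, 12.5]), 82.9) 0.0958
```

>>> step_arm(
  steps=[
    {"x":0.0,"y":0.0,"z":-0.006,"rx":0.0,"ry":0.0,"rz":0.0,"claw":-1.0},
    {"x":0.0,"y":0.0,"z":-0.012,"rx":0.0,"ry":0.0,"rz":0.0,"claw":-1.0},
    {"x":0.0,"y":0.0,"z":-0.018,"rx":0.0,"ry":0.0,"rz":0.0,"claw":-1.0},
    {"x":0.0,"y":0.0,"z":-0.024,"rx":0.0,"ry":0.0,"rz":0.0,"claw":-1.0},
    {"x":0.0,"y":0.0,"z":-0.03,"rx":0.0,"ry":0.0,"rz":0.0,"claw":-1.0},
    {"x":0.0,"y":0.0,"z":-0.036,"rx":0.0,"ry":0.0,"rz":0.0,"claw":-1.0},
    {"x":0.0,"y":0.0,"z":-0.042,"rx":0.0,"ry":0.0,"rz":0.0,"claw":-1.0},
    {"x":0.0,"y":0.0,"z":-0.05,"rx":0.0,"ry":0.0,"rz":0.0,"claw":-1.0},
    {"x":0.0,"y":0.0,"z":-0.06,"rx":0.0,"ry":0.0,"rz":0.0,"claw":-1.0},
    {"x":0.0,"y":0.0,"z":-0.08,"rx":0.0,"ry":0.0,"rz":0.0,"claw":-1.0},
    {"x":0.0,"y":0.0,"z":-0.11,"rx":0.0,"ry":0.0,"rz":0.0,"claw":-1.0},
    {"x":0.0,"y":0.0,"z":-0.13,"rx":0.0,"ry":0.0,"rz":0.0,"claw":-1.0},
  ],
)

```text
time: 16.37
tool_pos: [0.6257, -0.1027, 0.1656]
tool_rot: [-3.141, 0.003, 3.016]
contact_force: [1.0, -0.4, -1.5]
opening: 0.0522
grip_force: 45.0
```

```bash
python3 lid3.py
python3 - <<'E'
from h import *
W=np.load("w1.npy"); 
# mat: dark pixels near bench, from fresh top + wrist pictures
for c in("top","wrist"):
    im,A=cloud(c); X,Y,Z=A[...,0],A[...,1],A[...,2]
    m=(im.max(2)<75)&(X>.36)&(X<.60)&(Y>-.38)&(Y<-.15)&(Z>-.006)&(Z<.012)
    m=cv2.morphologyEx(m.astype(np.uint8),cv2.MORPH_OPEN,np.ones((3,3)))
    n,L,s,_=cv2.connectedComponentsWithStats(m)
    if n<2: print(c,"none"); continue
    k=1+np.argmax(s[1:,4]); q=A[L==k]; print(c,s[k,4],rect(q),np.median(q[:,2]).round(4))
E
```

```text
[ 0.6257 -0.1027  0.1656] [-179.98    0.18  172.82] [ 1.  -0.4 -1.5] [ 0.04  0.02 -0.03] 0.05215326643187917
lid top in tool 14131 (array([6.8, 0. ]), array([60. , 64.5]), 89.5) -0.0375 implies open edge z 0.1231
grip plate (array([536.9, -90.8]), array([50.1, 12.2]), 82.7) 0.0933
top 1284 (array([ 473.4, -289.4]), array([141. ,  93.2]), 19.2) 0.0014
wrist none
```

View pics/wp.png

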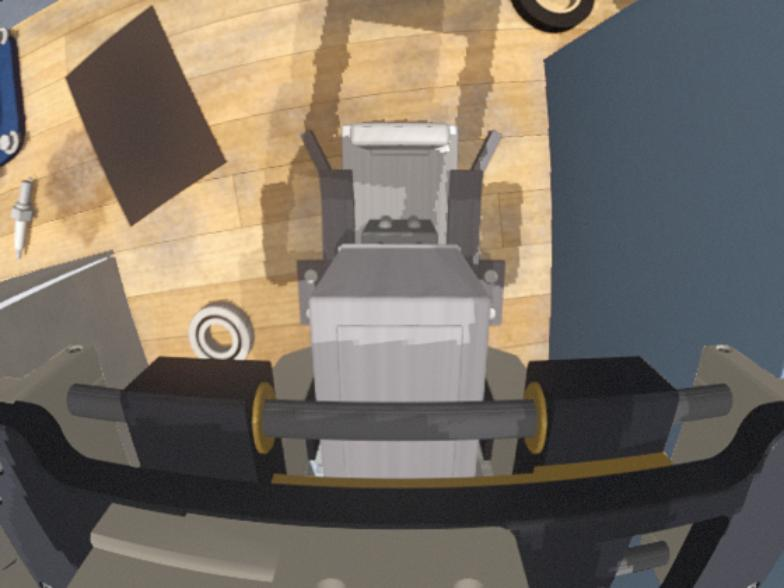

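The lid is off; the block's top with its springs shows at (400,230) and the foot remains between the rails. The mat is clear at (145,115). Carrying the lid there, around the bin.

Run:
```python
from h import *
b=tool()
for q in((.50,-.13,.185),(.474,-.289,.185),(.474,-.289,.075)): go(q,np.radians(172.8),base=b)
```

```text
to [ 0.5   -0.13   0.185] xyz [ 0.1619 -0.057  -0.0278] r [-0.0007  0.0054  0.0005]
to [ 0.474 -0.289  0.185] xyz [ 0.1698 -0.2717 -0.0277] r [-0.0007  0.0054  0.0005]
to [ 0.474 -0.289  0.075] xyz [ 0.1704 -0.2716  0.119 ] r [-0.0007  0.0054  0.0005]
```

>>> step_arm(
  steps=[
    {"x":0.03,"y":-0.01,"z":-0.025,"rx":0.0,"ry":0.0,"rz":0.0,"claw":-1.0},
    {"x":0.07,"y":-0.025,"z":-0.028,"rx":0.0,"ry":0.0,"rz":0.0,"claw":-1.0},
    {"x":0.11,"y":-0.04,"z":-0.028,"rx":0.0,"ry":0.0,"rz":0.0,"claw":-1.0},
    {"x":0.145,"y":-0.055,"z":-0.028,"rx":0.0,"ry":0.0,"rz":0.0,"claw":-1.0},
    {"x":0.165,"y":-0.08,"z":-0.028,"rx":0.0,"ry":0.0,"rz":0.0,"claw":-1.0},
    {"x":0.169,"y":-0.12,"z":-0.028,"rx":0.0,"ry":0.0,"rz":0.0,"claw":-1.0},
    {"x":0.17,"y":-0.16,"z":-0.028,"rx":0.0,"ry":0.0,"rz":0.0,"claw":-1.0},
    {"x":0.17,"y":-0.2,"z":-0.028,"rx":0.0,"ry":0.0,"rz":0.0,"claw":-1.0},
    {"x":0.17,"y":-0.24,"z":-0.028,"rx":0.0,"ry":0.0,"rz":0.0,"claw":-1.0},
    {"x":0.17,"y":-0.265,"z":-0.028,"rx":0.0,"ry":0.0,"rz":0.0,"claw":-1.0},
    {"x":0.17,"y":-0.272,"z":-0.028,"rx":0.0,"ry":0.0,"rz":0.0,"claw":-1.0},
    {"x":0.17,"y":-0.272,"z":-0.028,"rx":0.0,"ry":0.0,"rz":0.0,"claw":-1.0},
  ],
)

```text
time: 17.52
tool_pos: [0.4722, -0.2898, 0.1825]
tool_rot: [3.141, -0.001, 3.014]
contact_force: [-0.2, -0.5, -1.4]
opening: 0.0519
grip_force: 45.0
```

```bash
python3 lid3.py
python3 - <<'E'
from h import *
go((.474,-.289,.0465),np.radians(172.8))
E
```

```text
[ 0.4722 -0.2898  0.1825] [ 1.7994e+02 -8.0000e-02  1.7269e+02] [-0.2 -0.5 -1.4] [ 0.03  0.01 -0.03] 0.051933833152617216
lid top in tool 14123 (array([6.7, 0. ]), array([60. , 64.4]), 90.0) -0.0376 implies open edge z 0.14
grip plate (array([536. , -91.2]), array([50.9, 12.3]), 83.2) 0.093
to [ 0.474  -0.289   0.0465] xyz [-0.0024 -0.0005  0.1815] r [ 0.0019 -0.0019 -0.001 ]
```

Lower to a few mm above contact, then feel.

>>> step_arm(
  steps=[
    {"x":-0.002,"y":0.0,"z":0.04,"rx":0.0,"ry":0.0,"rz":0.0,"claw":-1.0},
    {"x":-0.002,"y":0.0,"z":0.08,"rx":0.0,"ry":0.0,"rz":0.0,"claw":-1.0},
    {"x":-0.002,"y":0.0,"z":0.12,"rx":0.0,"ry":0.0,"rz":0.0,"claw":-1.0},
    {"x":-0.002,"y":0.0,"z":0.15,"rx":0.0,"ry":0.0,"rz":0.0,"claw":-1.0},
    {"x":-0.002,"y":0.0,"z":0.168,"rx":0.0,"ry":0.0,"rz":0.0,"claw":-1.0},
    {"x":-0.002,"y":0.0,"z":0.176,"rx":0.0,"ry":0.0,"rz":0.0,"claw":-1.0},
    {"x":-0.002,"y":0.0,"z":0.178,"rx":0.0,"ry":0.0,"rz":0.0,"claw":-1.0},
    {"x":-0.002,"y":0.0,"z":0.178,"rx":0.0,"ry":0.0,"rz":0.0,"claw":-1.0},
  ],
)

```text
time: 18.23
tool_pos: [0.4748, -0.2884, 0.0504]
tool_rot: [3.141, 0.0, 3.017]
contact_force: [0.6, -0.3, -0.5]
opening: 0.0517
grip_force: 45.0
```

>>> step_arm(
  steps=[
    {"x":0.0,"y":0.0,"z":0.003,"rx":0.0,"ry":0.0,"rz":0.0,"claw":-1.0},
    {"x":0.0,"y":0.0,"z":0.005,"rx":0.0,"ry":0.0,"rz":0.0,"claw":-1.0},
    {"x":0.0,"y":0.0,"z":0.006,"rx":0.0,"ry":0.0,"rz":0.0,"claw":-1.0},
    {"x":0.0,"y":0.0,"z":0.006,"rx":0.0,"ry":0.0,"rz":0.0,"claw":-1.0},
    {"x":0.0,"y":0.0,"z":0.006,"rx":0.0,"ry":0.0,"rz":0.0,"claw":-1.0},
  ],
)

```text
time: 18.65
tool_pos: [0.4745, -0.2893, 0.046]
tool_rot: [-3.141, 0.001, 3.016]
contact_force: [0.1, -0.6, -0.8]
opening: 0.0516
grip_force: 45.0
```

>>> step_arm(
  steps=[
    {"x":0.0,"y":0.0,"z":0.001,"rx":0.0,"ry":0.0,"rz":0.0,"claw":-1.0},
    {"x":0.0,"y":0.0,"z":0.0015,"rx":0.0,"ry":0.0,"rz":0.0,"claw":-1.0},
    {"x":0.0,"y":0.0,"z":0.0015,"rx":0.0,"ry":0.0,"rz":0.0,"claw":-1.0},
    {"x":0.0,"y":0.0,"z":0.0015,"rx":0.0,"ry":0.0,"rz":0.0,"claw":-1.0},
  ],
)

```text
time: 18.98
tool_pos: [0.4745, -0.2894, 0.0456]
tool_rot: [-3.141, 0.001, 3.016]
contact_force: [-2.6, 1.0, 6.5]
opening: 0.0519
grip_force: 45.0
```

>>> step_arm(
  steps=[
    {"x":0.0,"y":0.0,"z":-0.0005,"rx":0.0,"ry":0.0,"rz":0.0,"claw":0.2},
    {"x":0.0,"y":0.0,"z":-0.0005,"rx":0.0,"ry":0.0,"rz":0.0,"claw":0.4},
    {"x":0.0,"y":0.0,"z":-0.0005,"rx":0.0,"ry":0.0,"rz":0.0,"claw":0.7},
    {"x":0.0,"y":0.0,"z":-0.0005,"rx":0.0,"ry":0.0,"rz":0.0,"claw":0.8},
    {"x":0.0,"y":0.0,"z":-0.0005,"rx":0.0,"ry":0.0,"rz":0.0,"claw":0.8},
    {"x":0.0,"y":0.0,"z":-0.02,"rx":0.0,"ry":0.0,"rz":0.0,"claw":0.8},
    {"x":0.0,"y":0.0,"z":-0.06,"rx":0.0,"ry":0.0,"rz":0.0,"claw":0.8},
    {"x":0.0,"y":0.0,"z":-0.1,"rx":0.0,"ry":0.0,"rz":0.0,"claw":0.8},
    {"x":0.0,"y":0.0,"z":-0.15,"rx":0.0,"ry":0.0,"rz":0.0,"claw":0.8},
    {"x":0.05,"y":0.0,"z":-0.2,"rx":0.0,"ry":0.0,"rz":0.0,"claw":0.8},
    {"x":0.1,"y":0.0,"z":-0.24,"rx":0.0,"ry":0.0,"rz":0.0,"claw":0.8},
    {"x":0.1,"y":0.0,"z":-0.24,"rx":0.0,"ry":0.0,"rz":0.0,"claw":0.8},
  ],
)

```text
time: 19.98
tool_pos: [0.3984, -0.2798, 0.2278]
tool_rot: [-3.139, 0.002, 3.016]
contact_force: [1.7, -0.6, 0.3]
opening: 0.0825
grip_force: 0.0
```

Run:
```python
from h import *
from scipy.ndimage import label
p,R,o=tool(); print(p,o["contact_force"])
ims=[]
for c in("wrist","scene","top"):
    im,A=cloud(c); X,Y,Z=A[...,0],A[...,1],A[...,2]; ims.append(im)
    for nm,m in(("lid",(X>.38)&(X<.56)&(Y>-.37)&(Y<-.2)&(Z>.076)&(Z<.1)),("tin",(X>.5)&(X<.67)&(Y>-.15)&(Y<-.05)&(Z>.058)&(Z<.1))):
        L,n=label(m)
        for i in range(1,n+1):
            q=A[L==i]
            if len(q)>25: print(c,nm,len(q),rect(q),np.median(q[:,2]).round(4))
cv2.imwrite("pics/end.png",np.hstack([cv2.resize(ims[0],(400,300)),cv2.resize(ims[1],(400,300))]))
```

```text
[ 0.39835034 -0.27983663  0.22784673] [ 1.67510487 -0.59824174  0.34316821]
wrist lid 2864 (array([ 468. , -288.1]), array([51.7, 64.9]), 82.7) 0.0833
scene lid 324 (array([ 470.7, -286.4]), array([54.8, 78.3]), 79.5) 0.0828
scene tin 148 (array([532.8, -90.1]), array([51.6, 14.4]), 83.1) 0.0829
top lid 356 (array([ 477.1, -287.4]), array([53.3, 65.1]), 82.9) 0.0821
top tin 330 (array([ 621.8, -100.4]), array([44. , 68.2]), 83.1) 0.0652
top tin 90 (array([534.7, -88.4]), array([48.7, 12.5]), 82.2) 0.092
```

View pics/end.png

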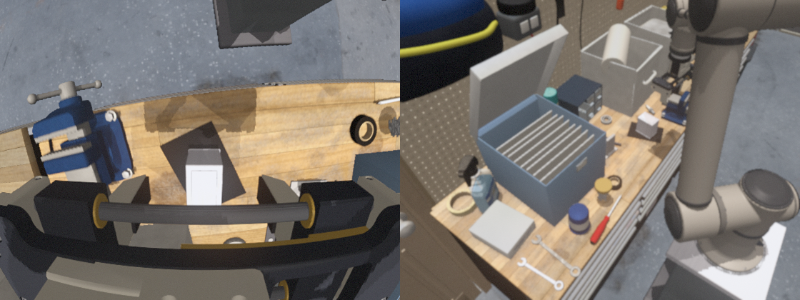

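The lid stands upright mid-mat at top z≈0.083 (wrist half, about (203,178)). Everything else is in place. I'll check from above the grip that the tin did not creep back while the lid was drawn.

Run:
```python
from h import *
b=tool()
for q in((.40,-.15,.228),(.47,-.085,.228)): go(q,np.radians(128),base=b)
```

```text
to [ 0.4   -0.15   0.228] xyz [ 0.0218  0.1722 -0.0035] r [-6.000e-04  3.700e-03  9.946e-01]
to [ 0.47  -0.085  0.228] xyz [-0.0599  0.2699 -0.0035] r [-6.000e-04  3.700e-03  9.946e-01]
```

>>> step_arm(
  steps=[
    {"x":0.02,"y":0.04,"z":0.0,"rx":0.0,"ry":0.0,"rz":0.15,"claw":0.8},
    {"x":0.02,"y":0.09,"z":0.0,"rx":0.0,"ry":0.0,"rz":0.3,"claw":0.8},
    {"x":0.02,"y":0.13,"z":0.0,"rx":0.0,"ry":0.0,"rz":0.45,"claw":0.4},
    {"x":0.02,"y":0.17,"z":0.0,"rx":0.0,"ry":0.0,"rz":0.6,"claw":0.0},
    {"x":0.0,"y":0.2,"z":0.0,"rx":0.0,"ry":0.0,"rz":0.75,"claw":-0.4},
    {"x":-0.03,"y":0.24,"z":0.0,"rx":0.0,"ry":0.0,"rz":0.9,"claw":-0.8},
    {"x":-0.06,"y":0.27,"z":0.0,"rx":0.0,"ry":0.0,"rz":1.0,"claw":-1.0},
    {"x":-0.06,"y":0.27,"z":0.0,"rx":0.0,"ry":0.0,"rz":1.0,"claw":-1.0},
    {"x":-0.06,"y":0.27,"z":0.0,"rx":0.0,"ry":0.0,"rz":1.0,"claw":-1.0},
  ],
)

```text
time: 20.88
tool_pos: [0.4709, -0.083, 0.2227]
tool_rot: [-3.14, -0.002, 2.235]
contact_force: [-1.2, -0.3, 0.5]
opening: 0.0407
grip_force: 0.0
```

Run:
```python
from h import *
go((.5378,-.0926,.1538),np.radians(82.6))
```

```text
to [ 0.5378 -0.0926  0.1538] xyz [-0.0653  0.0624  0.0916] r [-0.0029 -0.0023  1.0103]
```

>>> step_arm(
  steps=[
    {"x":0.0,"y":0.0,"z":0.0,"rx":0.0,"ry":0.0,"rz":0.15,"claw":-1.0},
    {"x":0.0,"y":0.0,"z":0.0,"rx":0.0,"ry":0.0,"rz":0.3,"claw":-1.0},
    {"x":0.0,"y":0.0,"z":0.0,"rx":0.0,"ry":0.0,"rz":0.45,"claw":-1.0},
    {"x":0.0,"y":0.0,"z":0.0,"rx":0.0,"ry":0.0,"rz":0.6,"claw":-1.0},
    {"x":-0.01,"y":0.01,"z":0.0,"rx":0.0,"ry":0.0,"rz":0.75,"claw":-1.0},
    {"x":-0.03,"y":0.03,"z":0.03,"rx":0.0,"ry":0.0,"rz":0.9,"claw":-1.0},
    {"x":-0.065,"y":0.062,"z":0.07,"rx":0.0,"ry":0.0,"rz":1.0,"claw":-1.0},
    {"x":-0.065,"y":0.062,"z":0.0915,"rx":0.0,"ry":0.0,"rz":1.0,"claw":-1.0},
    {"x":-0.065,"y":0.062,"z":0.0915,"rx":0.0,"ry":0.0,"rz":1.0,"claw":-1.0},
    {"x":-0.065,"y":0.062,"z":0.0915,"rx":0.0,"ry":0.0,"rz":1.0,"claw":-1.0},
  ],
)

```text
time: 21.72
tool_pos: [0.5351, -0.0948, 0.1543]
tool_rot: [-3.137, -0.001, 1.446]
contact_force: [0.4, 0.2, 0.5]
opening: 0.0002
grip_force: 0.0
```

```bash
python3 lid2.py
python3 - <<'E'
from h import *
a=np.radians(-7.4); u=np.array([np.cos(a),np.sin(a)])
b=tool(); P=np.array([.5375,-.0908])
for d,z in((-.045,.154),(-.045,.07)): go([*(P+d*u),z],np.pi/2+a,base=b)
E
```

```text
[ 0.5351 -0.0948  0.1543] [-1.7972e+02 -5.0000e-02  8.2840e+01] [0.4 0.2 0.5] 0.00021542509731729175
wrist 1073 (array([536.8, -88.5]), array([45.9, 11.8]), 82.9) 0.0932 tool (array([6.4, 1.1]), array([11.8, 45.9]), 90.0)
wrist 1074 (array([ 691.8, -134.6]), array([61.3, 25.6]), 44.8) 0.0924 tool (array([-20. , 160.8]), array([61.3, 25.5]), 38.1)
wrist 30 (array([ 717.7, -150.4]), array([4.4, 9. ]), 52.6) 0.0823 tool (array([-32.5, 188.4]), array([4.4, 9. ]), 30.2)
top 49 (array([ 690.7, -132. ]), array([61.8, 26.2]), 44.1) 0.0936 tool (array([-17.6, 159.3]), array([61.9, 26.2]), 38.8)
to [ 0.4929 -0.085   0.154 ] xyz [ 0.0059 -0.059   0.0037] r [0.0006 0.0001 0.0052]
to [ 0.4929 -0.085   0.07  ] xyz [ 0.0059 -0.0591  0.1157] r [0.0006 0.0001 0.0052]
```

>>> step_arm(
  steps=[
    {"x":0.006,"y":-0.03,"z":0.0,"rx":0.0,"ry":0.0,"rz":0.005,"claw":-1.0},
    {"x":0.006,"y":-0.059,"z":0.0,"rx":0.0,"ry":0.0,"rz":0.005,"claw":-1.0},
    {"x":0.006,"y":-0.059,"z":0.0,"rx":0.0,"ry":0.0,"rz":0.005,"claw":-1.0},
    {"x":0.006,"y":-0.059,"z":0.04,"rx":0.0,"ry":0.0,"rz":0.005,"claw":-1.0},
    {"x":0.006,"y":-0.059,"z":0.08,"rx":0.0,"ry":0.0,"rz":0.005,"claw":-1.0},
    {"x":0.006,"y":-0.059,"z":0.12,"rx":0.0,"ry":0.0,"rz":0.005,"claw":-1.0},
    {"x":0.006,"y":-0.059,"z":0.12,"rx":0.0,"ry":0.0,"rz":0.005,"claw":-1.0},
    {"x":0.006,"y":-0.05,"z":0.12,"rx":0.0,"ry":0.0,"rz":0.005,"claw":-1.0},
    {"x":0.006,"y":-0.043,"z":0.12,"rx":0.0,"ry":0.0,"rz":0.005,"claw":-1.0},
    {"x":0.006,"y":-0.039,"z":0.12,"rx":0.0,"ry":0.0,"rz":0.005,"claw":-1.0},
    {"x":0.006,"y":-0.039,"z":0.12,"rx":0.0,"ry":0.0,"rz":0.005,"claw":-1.0},
  ],
)

```text
time: 22.73
tool_pos: [0.5103, -0.087, 0.0679]
tool_rot: [3.137, 0.001, 1.442]
contact_force: [-0.2, -0.2, 0.6]
opening: 0.0006
grip_force: 0.0
```

>>> step_arm(
  steps=[
    {"x":0.0,"y":0.002,"z":0.0,"rx":0.0,"ry":0.0,"rz":0.0,"claw":-1.0},
    {"x":0.0,"y":0.004,"z":0.0,"rx":0.0,"ry":0.0,"rz":0.0,"claw":-1.0},
    {"x":0.0,"y":0.004,"z":0.0,"rx":0.0,"ry":0.0,"rz":0.0,"claw":-1.0},
    {"x":0.0,"y":0.004,"z":0.0,"rx":0.0,"ry":0.0,"rz":0.0,"claw":-1.0},
  ],
)

```text
time: 23.07
tool_pos: [0.5111, -0.0868, 0.0661]
tool_rot: [3.141, -0.0, 1.442]
contact_force: [0.0, -0.5, 0.1]
opening: 0.0003
grip_force: 0.0
```

>>> step_arm(
  steps=[
    {"x":0.0,"y":0.002,"z":0.0,"rx":0.0,"ry":0.0,"rz":0.0,"claw":-1.0},
    {"x":0.0,"y":0.002,"z":0.0,"rx":0.0,"ry":0.0,"rz":0.0,"claw":-1.0},
    {"x":0.0,"y":0.002,"z":0.0,"rx":0.0,"ry":0.0,"rz":0.0,"claw":-1.0},
  ],
)

```text
time: 23.32
tool_pos: [0.512, -0.0868, 0.0659]
tool_rot: [-3.14, -0.0, 1.442]
contact_force: [-3.9, 0.8, 1.9]
opening: 0.0005
grip_force: 1.7
```

Contact begun; pressing further in small steps until it's solid.

>>> step_arm(
  steps=[
    {"x":0.0,"y":0.0015,"z":0.0,"rx":0.0,"ry":0.0,"rz":0.0,"claw":-1.0},
    {"x":0.0,"y":0.003,"z":0.0,"rx":0.0,"ry":0.0,"rz":0.0,"claw":-1.0},
    {"x":0.0,"y":0.003,"z":0.0,"rx":0.0,"ry":0.0,"rz":0.0,"claw":-1.0},
    {"x":0.0,"y":0.003,"z":0.0,"rx":0.0,"ry":0.0,"rz":0.0,"claw":-1.0},
  ],
)

```text
time: 23.65
tool_pos: [0.5127, -0.0869, 0.0659]
tool_rot: [-3.137, -0.0, 1.442]
contact_force: [-10.0, 0.7, 8.6]
opening: 0.0007
grip_force: 5.4
```

>>> step_arm(
  steps=[
    {"x":0.0,"y":0.0025,"z":0.0,"rx":0.0,"ry":0.0,"rz":0.0,"claw":-1.0},
    {"x":0.0,"y":0.0025,"z":0.0,"rx":0.0,"ry":0.0,"rz":0.0,"claw":-1.0},
    {"x":0.0,"y":0.0025,"z":0.0,"rx":0.0,"ry":0.0,"rz":0.0,"claw":-1.0},
  ],
)

```text
time: 23.9
tool_pos: [0.5127, -0.0869, 0.0659]
tool_rot: [-3.133, -0.0, 1.442]
contact_force: [-17.9, 0.4, 15.1]
opening: 0.0006
grip_force: 9.1
```

Solid against the stop. Backing off and clearing.

>>> step_arm(
  steps=[
    {"x":0.0,"y":-0.01,"z":0.0,"rx":0.0,"ry":0.0,"rz":0.0,"claw":-1.0},
    {"x":0.0,"y":-0.03,"z":0.0,"rx":0.0,"ry":0.0,"rz":0.0,"claw":-1.0},
    {"x":0.0,"y":-0.03,"z":0.0,"rx":0.0,"ry":0.0,"rz":0.0,"claw":-1.0},
    {"x":0.0,"y":-0.03,"z":-0.05,"rx":0.0,"ry":0.0,"rz":0.0,"claw":-1.0},
    {"x":0.0,"y":-0.03,"z":-0.1,"rx":0.0,"ry":0.0,"rz":0.0,"claw":-1.0},
    {"x":0.0,"y":-0.05,"z":-0.15,"rx":0.0,"ry":0.0,"rz":0.0,"claw":-1.0},
    {"x":0.0,"y":-0.1,"z":-0.2,"rx":0.0,"ry":0.0,"rz":0.0,"claw":-1.0},
    {"x":0.0,"y":-0.12,"z":-0.22,"rx":0.0,"ry":0.0,"rz":0.0,"claw":-1.0},
    {"x":0.0,"y":-0.12,"z":-0.22,"rx":0.0,"ry":0.0,"rz":0.0,"claw":-1.0},
    {"x":0.0,"y":-0.12,"z":-0.22,"rx":0.0,"ry":0.0,"rz":0.0,"claw":-1.0},
  ],
)

```text
time: 24.73
tool_pos: [0.4283, -0.0762, 0.2326]
tool_rot: [3.136, 0.001, 1.441]
contact_force: [-0.2, -0.2, -0.4]
opening: 0.0003
grip_force: 0.0
```

Run:
```python
from h import *
from scipy.ndimage import label
p,R,o=tool(); print(p,o["contact_force"],np.abs(o["qvel"]).max())
for c in("top",):
    im,A=cloud(c); X,Y,Z=A[...,0],A[...,1],A[...,2]
    for nm,m in(("lid",(X>.38)&(X<.56)&(Y>-.37)&(Y<-.2)&(Z>.076)&(Z<.1)),("tin",(X>.5)&(X<.67)&(Y>-.15)&(Y<-.05)&(Z>.058)&(Z<.1))):
        L,n=label(m)
        for i in range(1,n+1):
            q=A[L==i]
            if len(q)>25: print(c,nm,len(q),rect(q),np.median(q[:,2]).round(4))
print(robot.hand_in())
```

```text
[ 0.42833206 -0.07621872  0.23257669] [-0.21120543 -0.18878608 -0.41797904] 0.06436675952891584
top lid 456 (array([ 472., -287.]), array([53. , 75.9]), 82.4) 0.0824
top tin 336 (array([ 622.2, -100.5]), array([43.8, 69. ]), 82.6) 0.0652
the job is handed in; nothing more can be done
None
```

The tin is fully home against the stop under the rails, its lid is drawn off and standing upright, open side down, within a few mm of the mat's centre, the other things on the bench were left alone, and the job is handed in at about 25 s.

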